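# Find the jar that rattles and clamp it in the mill

## Robot

A 7-joint arm with a two-finger parallel gripper is mounted at the origin on a cart in front of the work surface, level with it; the furniture and walls round the work are solid. World frame = base frame: x ahead of the robot, y to its left, z up, the work surface at z = 0. Lengths are in m, angles in rad, forces in N, time in s.
With the tool pointing down it reaches from about 0.35 to 0.9 m from the base axis. Payload 19.9 kg.
Tool frame: the origin (TCP) lies on the centre line of the jaws, within the pads' length; the fingertips stand 19 mm ahead of it and the grasp point (between the pads) is the TCP (r.tip_reach is the z of the fingertips in the tool frame, in m); z points along the fingers, y is the direction in which the jaws open and shut (so a half turn about z gives the same grasp; the last joint's range is limited). The gripper opens to 85 mm and grips with 20 to 120 N. Pads are 22 mm wide; open, the fingers measure 114 mm over their backs; the gripper's body (76 mm by 85 mm) begins 54 mm behind the grasp point. The pads swing forward as they close: fully open they stand 13 mm farther back than shut.
Start: joints at [-1.212, 0.417, -0.01, 1.614, 0.005, 1.111, -0.053], TCP at [0.243, 0.576, 0.25] pointing down, gripper open.
Joint ranges: [-2.81, 2.81], [-0.39, 2.02], [-1.27, 1.25], [0.06, 2.57], [-1.19, 4.33], [0.19, 2], [-2.82, 2.82]. Speed limits (rad/s): [1.89, 1.89, 2.39, 2.39, 3.01, 3.01, 3.01].

## Interface

Orientations are given as a unit quaternion [x, y, z, w].
In Python, from plant import r gives the robot as it stands.
- The arm moves only by the tool carry_out, never from a script. Its argument "deltas" is text: rows parted by semicolons, each of 7 numbers parted by spaces: the shift along the tool's x, y, z in m, then the turn, a rotation vector about the tool's x, y, z in degrees, then the opening in per cent of the stroke, from 0 (shut) to 100 (fully open). A call has 1 to 12 rows; each row is the pose to reach, as a shift and turn from the pose measured when the call began, along the tool's axes at that moment; what a row does not reach only later rows make up. A row lasts 1/10 s, in which the tool goes at most 50 mm and 8.59 degrees, less where a joint would pass 70% of its speed; a pose out of reach is approached as far as the arm can. A call with a gripper value outside its range is refused whole. The fingers move at their own pace and stop on an object; the grip force is fixed at half the most. Time passes only in rows, so rows that repeat a pose let the fingers close. It gives the time, the measured TCP pose, the force and the opening at its end, in the units of the state.
- r.sense(): the state, without advancing time (a new reading comes with each control period).
- r.camera(name): name is "scene" or "top" or "wrist"; returns a dict with "image" (420x560x3 uint8, red, green, blue), "intrinsics" (3x3 intrinsics, pixels), "origin" and "orientation" of the camera in the world. Camera axes: x right, y up, looking along -z (the intrinsics and any distortion apply to the point x, -y, -z); pixel columns grow to the right and rows downward; lengths in m; the calibration is good to about 2 mm. A picture is of the moment at which its call begins. There is no depth.
- r.job_done(): hands the job in, once; it reports no verdict.
The state is a dict: "time_s": time; "q": joint angles; "dq": joint speeds; "joint_torque": joint torques, N m; "position": TCP position; "tcp_rot": TCP orientation; "force": force on the tool from outside, world axes, zero at the start; "ft_torque": the same for the moment, N m; "opening": finger opening in m.
Only numpy, scipy, OpenCV 4.12 (cv2) and the standard library are available. Lean on these libraries where they do the work, as an engineer would, in place of code of your own. Each camera call takes 0.05 s, during which the arm holds its last target.

## Task

One of the three closed steel grinding jars on the bench still has its loose grinding ball inside and rattles when it is shaken or rocked: find it. Lay that jar between the rails of the mill, push it back under the bridge fully home against the stop, and turn the black wing screw clockwise until the green tab has popped out of the clamp head, without forcing the screw on to the end of its spring. Leave the other two jars lying flat on the bench, and do not upset or shove the bottle, the beaker or the roll of tape.

Things in the scene. Friction and masses are not known exactly. Their poses are not given: they have to be found in the camera images.
- jar_a_center (a point): closed steel grinding jar lying on its side, 104 mm long: 46 mm square end caps, between them a barrel 44 mm across, 76 mm long, to grip across its sides. Point: its centre, 23 mm above what it lies on; x axis along the jar. All three look alike; weights differ at random (0.2 to 0.7 kg). In one of them, not known which, a 28 mm carbide ball (170 g) runs freely 52 mm along the jar when tipped or jerked
- jar_b_center (a point): closed steel grinding jar lying on its side, 104 mm long: 46 mm square end caps, between them a barrel 44 mm across, 76 mm long, to grip across its sides. Point: its centre, 23 mm above what it lies on; x axis along the jar. All three look alike; weights differ at random (0.2 to 0.7 kg). In one of them, not known which, a 28 mm carbide ball (170 g) runs freely 52 mm along the jar when tipped or jerked
- jar_c_center (a point): closed steel grinding jar lying on its side, 104 mm long: 46 mm square end caps, between them a barrel 44 mm across, 76 mm long, to grip across its sides. Point: its centre, 23 mm above what it lies on; x axis along the jar. All three look alike; weights differ at random (0.2 to 0.7 kg). In one of them, not known which, a 28 mm carbide ball (170 g) runs freely 52 mm along the jar when tipped or jerked
- mill_home (a point): centre of a jar fully home in the mill (a fixed machine); x axis along the bed from open mouth to stop, y left, z up. The aluminium bed's top is 23 mm below this point (30 mm over the bench) and begins 138 mm in front of it; the rubber-faced stop is 52 mm behind it, the white housing (190 mm wide, 116 mm high) from 77 mm behind it on
- mill_mouth (a point): where the centre of a jar may be set down from above, clear of bridge and screw: 75 mm in front of mill_home, same axes. Two steel rails flank it on the bed, 8 mm high and 52 mm apart inside, 184 mm long from 132 mm in front of mill_home
- mill_bridge (a point): middle of the top of the grey bridge over the bed (100 mm across the bed, 26 mm along it), 72 mm above and 18 mm behind mill_home; its underside is 50 mm above mill_home, its posts 68 mm apart inside. A jar that is home sticks 57 mm out in front of the bridge, so it can be pushed home by its front end
- screw_grip (a point): middle of the black wing of the clamp screw, on its upright axis above the bridge: wing 50 mm long (along its own x axis), 13 mm thick, 24 mm high (this point half-way up, 104 mm above mill_home; it turns without rising or sinking)
- mill_screw (a joint): angle of the wing screw, rad; grows as it is turned clockwise seen from above, and drives the force head and its pressure pad down 2.4 mm per rad. Starts at 0 to 0.4, end stop 4.5. The pad (22 mm across, 18 mm behind mill_home) meets a jar at about 1.2 rad, the tab is out at about 2.4; the screw stays where it is left (it takes about 0.1 to 0.15 N m)
- mill_pad (a joint): how far the jar has pushed the sprung pad up into the force head under the bridge, m: 0 free, spring 4 N/mm, tab out at 0.00275, spring solid at 0.005
- mill_tab (a joint): travel of the green indicator tab (18 mm wide), m: 0 sunk in the slot in the front face of the steel force head (36 mm wide, 15 mm high, hanging under the bridge, its front 2 mm behind mill_home), 0.012 flush, 0.0165 and more popped out (4.5 mm or more proud, towards the mouth)
- bottle_center (a point): glass bottle with orange cap, 56 mm wide, 113 mm tall, loose, a bystander; point half-way up
- beaker_center (a point): clear beaker, 49 mm wide, 60 mm tall, loose, a bystander; point half-way up
- tape_center (a point): roll of beige tape lying flat, 104 mm across, 25 mm high, loose, a bystander; point at its centre
Not all that is in view belongs to the job. What is shaped like the part that bears jar_a_center but turquoise is not meant.

How it is judged:
On the way, in this order (a step that is already met when the one before it is completed fails the run):
1. the jar with the ball lies home in the mill, against the stop, the tab still in (x of ball_center in the frame of mill_home between -0.035 and 0.035 m and y of ball_center in the frame of mill_home between -0.02 and 0.02 m and z of ball_center in the frame of mill_home between -0.02 and 0.02 m and ((x of jar_a_center in the frame of mill_home between -0.007 and 0.007 m and y of jar_a_center in the frame of mill_home between -0.006 and 0.006 m and z of jar_a_center in the frame of mill_home between -0.006 and 0.006 m and angle between the x axis of jar_a_center and the x axis of mill_home, either way round below 0.12 rad) or (x of jar_b_center in the frame of mill_home between -0.007 and 0.007 m and y of jar_b_center in the frame of mill_home between -0.006 and 0.006 m and z of jar_b_center in the frame of mill_home between -0.006 and 0.006 m and angle between the x axis of jar_b_center and the x axis of mill_home, either way round below 0.12 rad) or (x of jar_c_center in the frame of mill_home between -0.007 and 0.007 m and y of jar_c_center in the frame of mill_home between -0.006 and 0.006 m and z of jar_c_center in the frame of mill_home between -0.006 and 0.006 m and angle between the x axis of jar_c_center and the x axis of mill_home, either way round below 0.12 rad)) and value of joint mill_tab below 0.012 m), for 0.1 s.
2. the green tab has popped out with the jar clamped (x of ball_center in the frame of mill_home between -0.035 and 0.035 m and y of ball_center in the frame of mill_home between -0.02 and 0.02 m and z of ball_center in the frame of mill_home between -0.02 and 0.02 m and value of joint mill_tab above 0.0165 m and ((x of jar_a_center in the frame of mill_home between -0.007 and 0.007 m and y of jar_a_center in the frame of mill_home between -0.006 and 0.006 m and z of jar_a_center in the frame of mill_home between -0.006 and 0.006 m and angle between the x axis of jar_a_center and the x axis of mill_home, either way round below 0.12 rad) or (x of jar_b_center in the frame of mill_home between -0.007 and 0.007 m and y of jar_b_center in the frame of mill_home between -0.006 and 0.006 m and z of jar_b_center in the frame of mill_home between -0.006 and 0.006 m and angle between the x axis of jar_b_center and the x axis of mill_home, either way round below 0.12 rad) or (x of jar_c_center in the frame of mill_home between -0.007 and 0.007 m and y of jar_c_center in the frame of mill_home between -0.006 and 0.006 m and z of jar_c_center in the frame of mill_home between -0.006 and 0.006 m and angle between the x axis of jar_c_center and the x axis of mill_home, either way round below 0.12 rad))), for 0.2 s.
At the end, for the whole second after the job is handed in: The jar with the ball lies in the mill within 7 mm of home along the bed, 6 mm across and in height, 7 degrees in line; the green tab is 4.5 mm or more proud; the other two jars lie at rest flat on the bench (centre 12 to 36 mm above it, level within 10 degrees) (x of ball_center in the frame of mill_home between -0.035 and 0.035 m and y of ball_center in the frame of mill_home between -0.02 and 0.02 m and z of ball_center in the frame of mill_home between -0.02 and 0.02 m and value of joint mill_tab above 0.0165 m and ((x of jar_a_center in the frame of mill_home between -0.007 and 0.007 m and y of jar_a_center in the frame of mill_home between -0.006 and 0.006 m and z of jar_a_center in the frame of mill_home between -0.006 and 0.006 m and angle between the x axis of jar_a_center and the x axis of mill_home, either way round below 0.12 rad and linear speed of each of jar_a, jar_b, jar_c below 0.03 m/s and height (world z) of jar_b_center between 0.012 and 0.036 m and angle between jar_b_center's own x axis and vertical between 1.4 and 1.74 rad and height (world z) of jar_c_center between 0.012 and 0.036 m and angle between jar_c_center's own x axis and vertical between 1.4 and 1.74 rad) or (x of jar_b_center in the frame of mill_home between -0.007 and 0.007 m and y of jar_b_center in the frame of mill_home between -0.006 and 0.006 m and z of jar_b_center in the frame of mill_home between -0.006 and 0.006 m and angle between the x axis of jar_b_center and the x axis of mill_home, either way round below 0.12 rad and linear speed of each of jar_b, jar_a, jar_c below 0.03 m/s and height (world z) of jar_a_center between 0.012 and 0.036 m and angle between jar_a_center's own x axis and vertical between 1.4 and 1.74 rad and height (world z) of jar_c_center between 0.012 and 0.036 m and angle between jar_c_center's own x axis and vertical between 1.4 and 1.74 rad) or (x of jar_c_center in the frame of mill_home between -0.007 and 0.007 m and y of jar_c_center in the frame of mill_home between -0.006 and 0.006 m and z of jar_c_center in the frame of mill_home between -0.006 and 0.006 m and angle between the x axis of jar_c_center and the x axis of mill_home, either way round below 0.12 rad and linear speed of each of jar_c, jar_a, jar_b below 0.03 m/s and height (world z) of jar_a_center between 0.012 and 0.036 m and angle between jar_a_center's own x axis and vertical between 1.4 and 1.74 rad and height (world z) of jar_b_center between 0.012 and 0.036 m and angle between jar_b_center's own x axis and vertical between 1.4 and 1.74 rad))); the robot touches nothing.
It fails at once if the screw is forced on until the clamp spring is nearly solid (pad pushed in over 4.6 mm) (value of joint mill_pad above 0.0046 m).
It fails at once if the bottle, the beaker or the tape is shoved more than 40 mm, or the bottle or beaker tipped over (distance of any of bottle_center, beaker_center, tape_center from where it was at the start of the episode above 0.04 m or angle between any of bottle_center, beaker_center's own z axis and vertical above 0.5 rad).
It also fails if it takes over 72 s, if anything falls off the work surface, if the arm or the gripper's body presses on something with over 40 N, if the wrist force passes 120 N, or if a joint passes its speed limit or range.

## Working session

There is one attempt and no reset: what is moved stays moved. The work goes in short steps, Python scripts to look and compute and a tool call to move; the robot and the scene stay as the last step left them, time stands still between calls to the robot, and variables do not carry over. Pictures are saved under pics/ and viewed, and the job is handed in when it is done.

Besides the shell and the picture viewer there is one more tool, called as a command line: name --argument value ..., lists and objects as JSON in quotes. carry_out: Moves the arm, as the interface text tells. Its arguments: {"type":"object","properties":{"deltas":{"type":"string"}},"required":["deltas"]}

```bash
ls; mkdir -p pics; cat > h.py <<'E'
import numpy as np, cv2
from scipy.spatial.transform import Rotation as R
from plant import r
def snap(n,f):
    c=r.camera(n); cv2.imwrite('pics/'+f+'.png',c['image'][:,:,::-1]); np.savez('pics/'+f+'.npz',K=c['intrinsics'],o=c['origin'],q=c['orientation'],im=c['image']); return c
class C:
    def __init__(s,f):
        d=np.load('pics/'+f+'.npz'); s.K=d['K'];s.o=d['o'];s.q=d['q'];s.im=d['im']
        s.R=R.from_quat(s.q).as_matrix() if s.q.shape==(4,) else s.q
    def ray(s,u,v):
        p=np.linalg.inv(s.K)@[u,v,1]; d=s.R@np.array([p[0],-p[1],-p[2]]); return d/np.linalg.norm(d)
    def onz(s,u,v,z):
        d=s.ray(u,v); return s.o+d*(z-s.o[2])/d[2]
    def pix(s,P):
        p=s.R.T@(np.array(P)-s.o); p=s.K@[p[0],-p[1],-p[2]]; return p[:2]/p[2]
E
python3 - <<'E'
from h import *
for n in ['scene','top','wrist']:
    c=snap(n,n+'0'); print(n,c['intrinsics'],c['origin'],c['orientation'])
print(r.sense())
E
```

```text
pics
scene [[478.68134694   0.         277.05016041]
 [  0.         478.68134694 210.30497056]
 [  0.           0.           1.        ]] [-0.60354818 -0.83437033  0.87240904] [ 0.44997072 -0.23471785 -0.38247728  0.77210428]
top [[451.57099585   0.         274.60023225]
 [  0.         451.57099585 203.10567694]
 [  0.           0.           1.        ]] [ 0.27047578 -0.0405493   1.43781964] [ 0.05211168 -0.05794806 -0.69594343  0.71385513]
wrist [[290.52275178   0.         277.27295912]
 [  0.         290.52275178 214.05230418]
 [  0.           0.           1.        ]] [0.16755248 0.60560396 0.3734915 ] [-0.1321659  -0.08714746  0.54561472  0.82294719]
{'time_s': 0.15, 'q': array([-1.21250165,  0.41783745, -0.01031778,  1.61404279,  0.00473295,
        1.11072037, -0.05304676]), 'dq': array([-0.00145753, -0.00233185,  0.00148374, -0.00228066, -0.00064934,
        0.00158656, -0.00173825]), 'joint_torque': array([ 1.43528850e-03, -8.64737535e+01,  6.79651480e-01, -4.35048687e+01,
        1.92073057e-02,  5.83048371e-03,  1.73539058e-05]), 'position': array([0.24317234, 0.57547106, 0.24980065]), 'tcp_rot': array([ 1.98574039e-01,  9.80085766e-01, -4.90434596e-04, -4.62632836e-05]), 'force': array([ 0.58481557, -0.67919938, -0.66406737]), 'ft_torque': array([-0.00770416,  0.00043628,  0.0067785 ]), 'opening': 0.0857787416313114}
```

View pics/scene0.png

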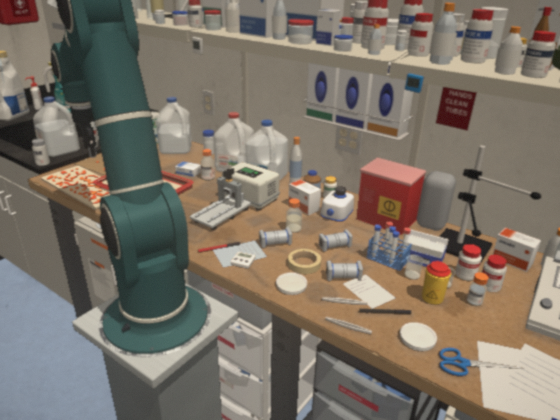

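View pics/top0.png

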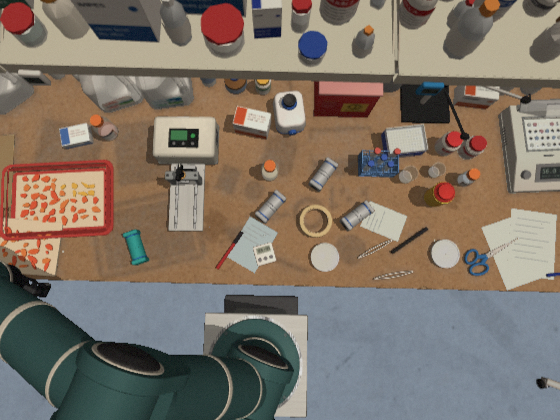

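View pics/wrist0.png

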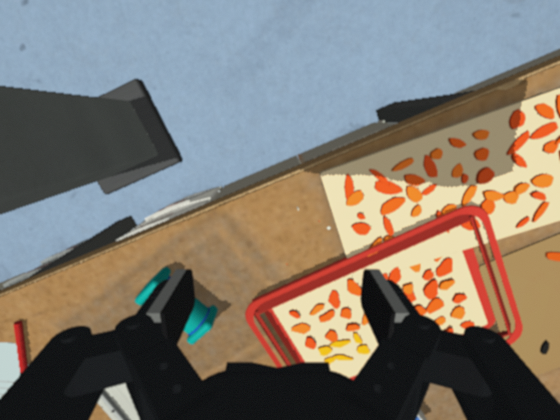

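```bash
python3 - <<'E'
from h import *
t=C('top0');s=C('scene0')
b=t.im[:,:,::-1]
cv2.imwrite('pics/t_jars.png',cv2.resize(b[150:250,240:400],None,fx=5,fy=5,interpolation=cv2.INTER_CUBIC))
cv2.imwrite('pics/t_mill.png',cv2.resize(b[110:240,140:230],None,fx=4.5,fy=4.5,interpolation=cv2.INTER_CUBIC))
b=s.im[:,:,::-1]
cv2.imwrite('pics/s_c.png',cv2.resize(b[150:310,185:395],None,fx=3.7,fy=3.7,interpolation=cv2.INTER_CUBIC))
E
```

```text
(no output)
```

View pics/t_jars.png

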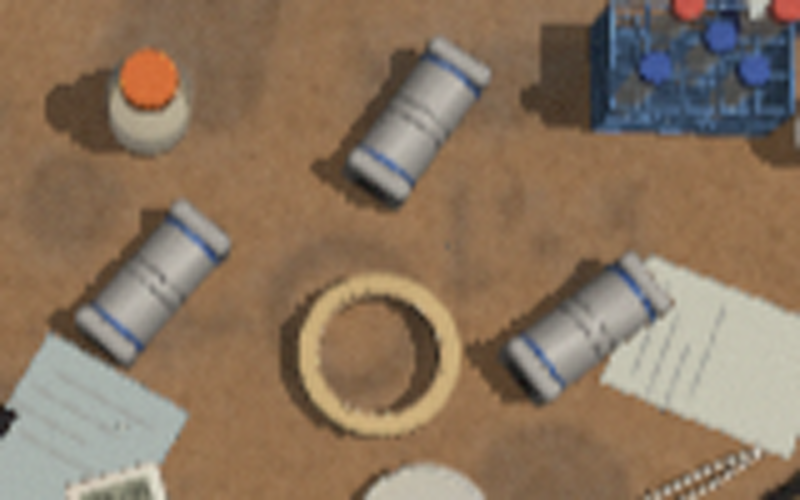

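View pics/t_mill.png

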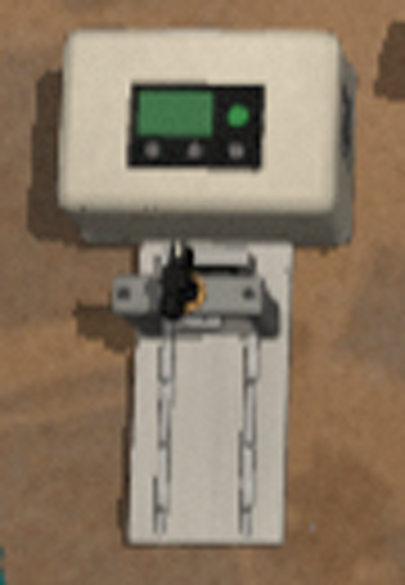

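View pics/s_c.png

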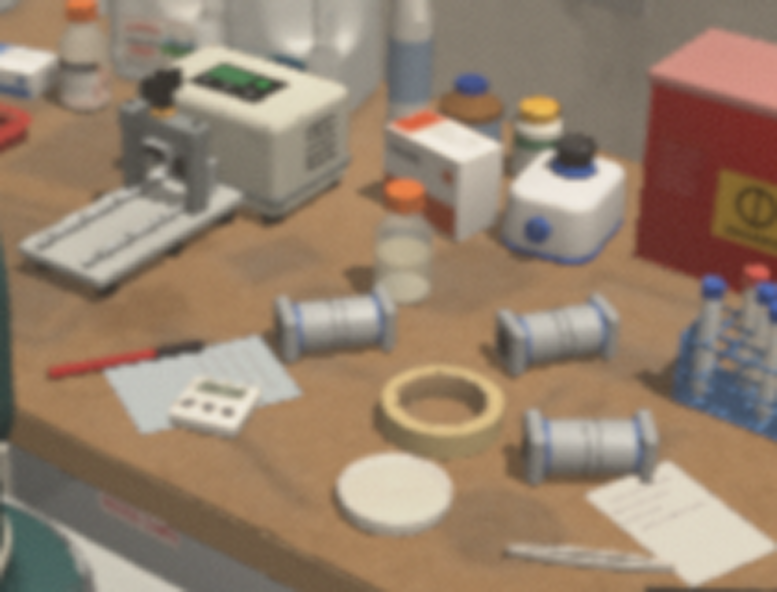

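```bash
python3 - <<'E'
from h import *
t=C('top0')
def tz(pts,z,f,off):
    return np.array([t.onz(off[0]+(u+.0)/f-.5+.5/f,off[1]+v/f-.5+.5/f,z) for u,v in pts])
for n,p in dict(J1=[(182,202),(230,246),(128,360),(78,318)],J2=[(438,40),(491,75),(402,202),(350,170)],J3=[(630,252),(675,302),(545,402),(506,354)]).items():
    P=tz(p,.04,5,(240,150))[:,:2]; c=P.mean(0); d=(P[0]+P[1]-P[2]-P[3])/2
    print(n,c,np.linalg.norm(d),np.linalg.norm(P[0]-P[1]),np.degrees(np.arctan2(d[1],d[0])))
bed=tz([(127,543),(285,543),(293,245),(138,245)],.03,4.5,(140,110)); print('bed',bed)
print('rails',tz([(156,530),(170,340),(254,530),(247,340)],.038,4.5,(140,110)))
print('bridge top',tz([(112,278),(262,278),(262,312),(112,312)],.125,4.5,(140,110)))
print('housing top',tz([(62,32),(338,32),(338,212),(62,208)],.116,4.5,(140,110)))
print('bottle',t.onz(270,167,.113),'tape',t.onz(316,221,.0125))
print('decoy',t.onz(135,247,.023))
E
```

```text
J1 [ 0.4811674  -0.03690041] 0.0972623868750241 0.04114880121069747 -40.034209333836934
J2 [ 0.58796833 -0.20261728] 0.10135828037865675 0.04039997168561439 -33.1960586670964
J3 [ 0.459167   -0.30925776] 0.10338733077815372 0.04181519653522994 -50.504779792829595
bed [[0.39726459 0.28131809 0.03      ]
 [0.40006231 0.17201864 0.03      ]
 [0.61212292 0.17678047 0.03      ]
 [0.60914537 0.28650296 0.03      ]]
rails [[0.40603767 0.26008509 0.038     ]
 [0.53965949 0.25818263 0.038     ]
 [0.40776923 0.19261095 0.038     ]
 [0.54109252 0.20438687 0.038     ]]
bridge top [[0.56351945 0.28018871 0.125     ]
 [0.56618165 0.18145354 0.125     ]
 [0.54329365 0.18028697 0.125     ]
 [0.54065604 0.27876219 0.125     ]]
housing top [[0.73483578 0.32675794 0.116     ]
 [0.74011067 0.14025277 0.116     ]
 [0.61467803 0.13458619 0.116     ]
 [0.61239919 0.31865279 0.116     ]]
bottle [ 0.5882197  -0.03240506  0.113     ] tape [ 0.44039641 -0.18254094  0.0125    ]
decoy [0.34312911 0.38169801 0.023     ]
```

```bash
cat >> h.py <<'E'
def delta(pos,yaw,tilt=(0,0,0)):
    """row (mm-level) to reach pos with tool down, tool x at world yaw (deg, mod 180 nearest)"""
    s=r.sense(); R0=R.from_quat(s['tcp_rot']); x=R0.as_matrix()[:,0]; y0=np.degrees(np.arctan2(x[1],x[0]))
    yaw=yaw+180*np.round((y0-yaw)/180)
    Rt=R.from_euler('z',yaw,degrees=True)*R.from_matrix(np.diag([1,-1,-1.]))*R.from_euler('xyz',tilt,degrees=True)
    d=R0.inv().apply(np.array(pos)-s['position']); w=(R0.inv()*Rt).as_rotvec(degrees=True)
    print('t',round(s['time_s'],2),'yaw now',round(y0,2),'->',round(yaw,2),'delta',np.round(d,4),np.round(w,2),'q',np.round(s['q'],2),'pos',np.round(s['position'],4))
def st():
    s=r.sense(); x=R.from_quat(s['tcp_rot']).as_matrix()
    print('t',round(s['time_s'],2),'pos',np.round(s['position'],4),'yaw',round(np.degrees(np.arctan2(x[1,0],x[0,0])),2),'F',np.round(s['force'],2),'T',np.round(s['ft_torque'],3),'open',round(s['opening'],4),'q',np.round(s['q'],2)); return s
E
python3 -c "
from h import *
delta([.481,-.037,.20],-40)"
```

```text
t 0.15 yaw now 157.09 -> 140.0 delta [-0.4575 -0.4715  0.0503] [-5.000e-02  1.000e-02  1.709e+01] q [-1.21  0.42 -0.01  1.61  0.    1.11 -0.05] pos [0.2432 0.5755 0.2498]
```

The three steel jars are J1 (271,206), J2 (323,174) and J3 (357,215) in the top view. The turquoise one at (135,247) is the decoy. The enlarged crop confirms that all three are steel with blue rings, and the mill is at (185,190). I'm testing J1 first.

carry_out --deltas "-0.4575 -0.4715 0.05 0 0 17 100;-0.4575 -0.4715 0.05 0 0 17 100;-0.4575 -0.4715 0.05 0 0 17 100;-0.4575 -0.4715 0.05 0 0 17 100;-0.4575 -0.4715 0.05 0 0 17 100;-0.4575 -0.4715 0.05 0 0 17 100;-0.4575 -0.4715 0.05 0 0 17 100;-0.4575 -0.4715 0.05 0 0 17 100;-0.4575 -0.4715 0.05 0 0 17 100;-0.4575 -0.4715 0.05 0 0 17 100;-0.4575 -0.4715 0.05 0 0 17 100;-0.4575 -0.4715 0.05 0 0 17 100"

```text
time_s: 1.35
position: [0.46, 0.016, 0.2048]
tcp_rot: [0.341, 0.94, -0.0, 0.0]
force: [2.3, 1.2, 0.6]
opening: 0.0856
```

```bash
python3 -c "
from h import *
delta([.481,-.037,.20],-40)"
```

```text
t 1.35 yaw now 140.11 -> 140.0 delta [-0.0501 -0.0272  0.0049] [-0.02  0.03  0.11] q [-0.49  0.19  0.43  2.07 -0.1   0.91  0.87] pos [0.46   0.016  0.2048]
```

carry_out --deltas "-0.05 -0.027 0.005 0 0 0 100;-0.05 -0.027 0.005 0 0 0 100;-0.05 -0.027 0.005 0 0 0 100;-0.05 -0.027 0.005 0 0 0 100"

```text
time_s: 1.75
position: [0.4808, -0.0358, 0.1997]
tcp_rot: [0.341, 0.94, -0.0, -0.0]
force: [0.3, 0.2, 0.1]
opening: 0.0854
```

```bash
python3 -c "
from h import *
st();snap('wrist','w1');st()
delta([.481,-.037,.031],-40)
print(r.tip_reach)
"
```

```text
t 1.75 pos [ 0.4808 -0.0358  0.1997] yaw 140.16 F [0.27 0.25 0.14] T [-0.013  0.049  0.029] open 0.0854 q [-0.4   0.24  0.46  2.02 -0.14  0.91  1.02]
t 1.8 pos [ 0.4808 -0.0354  0.1998] yaw 140.2 F [-0.68  0.76 -0.36] T [0.043 0.059 0.   ] open 0.0854 q [-0.4   0.24  0.46  2.02 -0.14  0.91  1.02]
t 1.8 yaw now 140.2 -> 140.0 delta [-0.0012 -0.0011  0.1688] [-0.01  0.    0.2 ] q [-0.4   0.24  0.46  2.02 -0.14  0.91  1.02] pos [ 0.4808 -0.0354  0.1998]
0.019
```

View pics/w1.png

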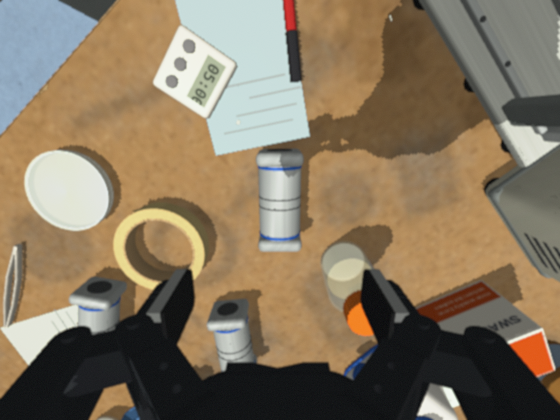

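```bash
python3 -c "
from h import *
c=C('w1')
print(c.o)
for u,v,z in [(280,204,.044),(280,152,.046),(280,164,.046),(280,241,.046),(280,249,.046)]: print(u,v,c.onz(u,v,z))
"
```

```text
[0.41750394 0.01445878 0.32346547]
280 204 [ 0.48161734 -0.03561777  0.044     ]
280 152 [ 0.44203612 -0.0027864   0.046     ]
280 164 [ 0.4506775  -0.00995906  0.046     ]
280 241 [ 0.51188822 -0.06076618  0.046     ]
280 249 [ 0.51888487 -0.06657365  0.046     ]
```

carry_out --deltas "0 0 0.05 0 0 0 100;0 0 0.1 0 0 0 100;0 0 0.145 0 0 0 100;0 0 0.1688 0 0 0 100;0 0 0.1688 0 0 0 100;0 0 0.1688 0 0 0 0;0 0 0.1688 0 0 0 0;0 0 0.1688 0 0 0 0;0 0 0.1688 0 0 0 0;0 0 0.1688 0 0 0 0;0 0 0.1688 0 0 0 0"

```text
time_s: 2.9
position: [0.4818, -0.035, 0.0327]
tcp_rot: [0.34, 0.94, 0.001, 0.001]
force: [-3.7, 2.4, 19.3]
opening: 0.043
```

```bash
python3 -c "
from h import *
st()"
```

```text
t 2.9 pos [ 0.4818 -0.035   0.0327] yaw 140.24 F [-3.7   2.38 19.33] T [0.415 0.894 0.118] open 0.043 q [-0.28  0.53  0.34  2.11 -0.34  0.54  1.19]
```

carry_out --deltas "0 0 -0.04 0 0 0 0;0 0 -0.08 0 0 0 0;0 0 -0.11 0 8 0 0;0 0 -0.12 0 15 0 0;0 0 -0.12 0 15 0 0;0 0 -0.12 0 15 0 0;0 0 -0.12 0 15 0 0;0 0 -0.12 0 15 0 0"

```text
time_s: 3.7
position: [0.4808, -0.0344, 0.1523]
tcp_rot: [0.337, 0.933, 0.045, -0.122]
force: [-0.3, 1.5, -5.7]
opening: 0.0428
```

```bash
cat >> h.py <<'E'
def meas(n=5):
    F=[];T=[]
    for i in range(n):
        s=r.sense(); Q=R.from_quat(s['tcp_rot']); F.append(s['force']);T.append(Q.inv().apply(s['ft_torque'])); 
        if i<n-1: r.camera('wrist')
    m=Q.as_matrix()
    print('t',round(s['time_s'],2),'x-axis z',round(m[2,0],4),'F',np.mean(F,0).round(2),'Ttool',np.mean(T,0).round(3),'sd',np.std(T,0).round(3),'open',round(s['opening'],4), 'Ty raw',np.round([t[1] for t in T],3))
E
python3 -c "
from h import *
meas()"
```

```text
t 3.9 x-axis z 0.2572 F [-0.09  0.22 -5.82] Ttool [-0.021 -0.566 -0.006] sd [0.029 0.028 0.042] open 0.0431 Ty raw [-0.561 -0.557 -0.62  -0.546 -0.545]
```

carry_out --deltas "0 0 0 0 -8 0 0;0 0 0 0 -11 0 0;0 0 0 0 -11 0 0;0 0 0 0 -11 0 0;0 0 0 0 -11 0 0"

```text
time_s: 4.4
position: [0.4815, -0.0351, 0.1526]
tcp_rot: [0.34, 0.94, 0.013, -0.032]
force: [0.6, 0.1, -5.5]
opening: 0.0428
```

```bash
python3 -c "
from h import *
meas()"
```

```text
t 4.6 x-axis z 0.0686 F [ 0.36  0.03 -5.67] Ttool [ 0.011 -0.111 -0.033] sd [0.018 0.024 0.031] open 0.0428 Ty raw [-0.119 -0.151 -0.108 -0.103 -0.076]
```

carry_out --deltas "0 0 0 0 -8 0 0;0 0 0 0 -16 0 0;0 0 0 0 -19 0 0;0 0 0 0 -19 0 0;0 0 0 0 -19 0 0;0 0 0 0 -19 0 0;0 0 0 0 -19 0 0"

```text
time_s: 5.3
position: [0.4817, -0.0359, 0.1525]
tcp_rot: [0.338, 0.932, -0.044, 0.123]
force: [0.1, -0.4, -6.9]
opening: 0.0426
```

```bash
python3 -c "
from h import *
meas()"
```

```text
t 5.5 x-axis z -0.2597 F [ 0.28 -0.21 -6.  ] Ttool [0.008 0.592 0.008] sd [0.026 0.022 0.022] open 0.0428 Ty raw [0.61  0.608 0.577 0.556 0.608]
```

carry_out --deltas "0 0 0 0 8 0 0;0 0 0 0 11 0 0;0 0 0 0 11 0 0;0 0 0 0 11 0 0;0 0 0 0 11 0 0"

```text
time_s: 6.0
position: [0.481, -0.0354, 0.1522]
tcp_rot: [0.34, 0.94, -0.012, 0.034]
force: [0.2, 0.1, -5.4]
opening: 0.0429
```

```bash
python3 -c "
from h import *
meas()"
```

```text
t 6.2 x-axis z -0.0711 F [-0.21 -0.11 -6.04] Ttool [-0.033  0.137 -0.004] sd [0.02  0.039 0.025] open 0.0429 Ty raw [0.145 0.188 0.073 0.118 0.161]
```

Fitting the four tilts leaves a torque step of +0.088 N·m, against 0.087 expected for a ball running 52 mm. I'll confirm this near level.

carry_out --deltas "0 0 0 0 2 0 0;0 0 0 0 2 0 0;0 0 0 0 2 0 0"

```text
time_s: 6.5
position: [0.4813, -0.0352, 0.1524]
tcp_rot: [0.34, 0.94, -0.006, 0.018]
force: [-0.4, -0.0, -6.3]
opening: 0.0429
```

```bash
python3 -c "
from h import *
meas(10)"
```

```text
t 6.95 x-axis z -0.0363 F [ 0.12 -0.02 -6.14] Ttool [ 0.006  0.075 -0.007] sd [0.017 0.023 0.033] open 0.0428 Ty raw [0.07  0.051 0.074 0.101 0.131 0.052 0.059 0.08  0.071 0.065]
```

carry_out --deltas "0 0 0 0 8 0 0;0 0 0 0 12 0 0;0 0 0 0 12 0 0;0 0 0 0 12 0 0;0 0 0 0 12 0 0;0 0 0 0 4 0 0;0 0 0 0 4 0 0;0 0 0 0 4 0 0;0 0 0 0 4 0 0"

```text
time_s: 7.85
position: [0.4814, -0.0349, 0.1527]
tcp_rot: [0.34, 0.94, 0.007, -0.016]
force: [0.6, -1.5, -6.3]
opening: 0.0429
```

```bash
python3 -c "
from h import *
meas(10)
delta([.481,-.037,.2],-40)
delta([.461,.228,.2],1.4)
"
```

```text
t 8.3 x-axis z 0.0337 F [-0.05 -0.22 -6.4 ] Ttool [ 0.012 -0.027  0.017] sd [0.036 0.032 0.031] open 0.0429 Ty raw [-0.042 -0.062 -0.055 -0.075 -0.022  0.02  -0.046 -0.013 -0.     0.022]
t 8.3 yaw now 140.22 -> 140.0 delta [ 0.0007 -0.0015 -0.0476] [ 0.06 -1.93  0.22] q [-0.35  0.33  0.44  2.04 -0.21  0.84  1.09] pos [ 0.4813 -0.0352  0.1524]
t 8.3 yaw now 140.22 -> 181.4 delta [ 0.1855  0.1894 -0.0412] [  0.76  -1.82 -41.17] q [-0.35  0.33  0.44  2.04 -0.21  0.84  1.09] pos [ 0.4813 -0.0352  0.1524]
```

carry_out --deltas "0 0 -0.045 0 -2 0 0;0.018 0.019 -0.045 0 -2 -6 0;0.048 0.05 -0.045 0 -2 -12 0;0.08 0.082 -0.045 0 -2 -19 0;0.115 0.115 -0.045 0 -2 -26 0;0.15 0.15 -0.045 0 -2 -34 0;0.18 0.18 -0.044 0.8 -1.8 -41.2 0;0.1855 0.189 -0.044 0.8 -1.8 -41.2 0;0.1855 0.189 -0.044 0.8 -1.8 -41.2 0;0.1855 0.189 -0.044 0.8 -1.8 -41.2 0;0.1855 0.189 -0.044 0.8 -1.8 -41.2 0"

```text
time_s: 9.4
position: [0.461, 0.2264, 0.2028]
tcp_rot: [-0.011, 1.0, -0.0, -0.0]
force: [0.6, -0.1, -6.2]
opening: 0.0431
```

```bash
python3 -c "
from h import *
st();snap('wrist','w2');snap('top','t2')
delta([.461,.228,.07],1.4)
"
```

```text
t 9.4 pos [0.461  0.2264 0.2028] yaw -178.7 F [ 0.63 -0.1  -6.21] T [-0.004 -0.019 -0.039] open 0.0431 q [-0.69  0.28  0.2   1.94 -0.07  0.93  1.14]
t 9.5 yaw now -178.68 -> -178.6 delta [-1.000e-04  1.400e-03  1.329e-01] [-0.03 -0.03 -0.08] q [-0.69  0.28  0.2   1.94 -0.07  0.93  1.14] pos [0.461  0.2266 0.2029]
```

View pics/w2.png

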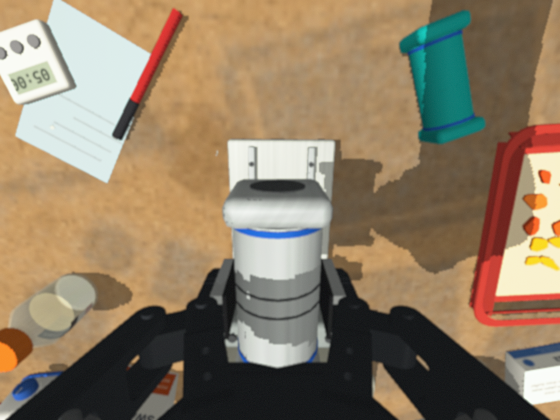

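View pics/t2.png

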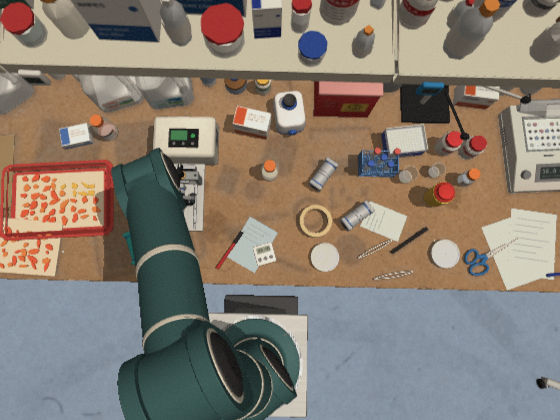

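```bash
python3 -c "
from h import *
c=C('w2')
b=c.im[:,:,::-1]
cv2.imwrite('pics/w2c.png',cv2.resize(b[125:265,205:355],None,fx=5,fy=5,interpolation=cv2.INTER_CUBIC))
for u,v,z in [(228,141,.03),(333.5,140,.03),(252.5,149,.038),(312,149,.038)]: print(u,v,c.onz(u,v,z))
p=c.pix
print('tcp proj',c.pix([.461,.2266,.2029]))
"
```

```text
228 141 [0.40130999 0.17482954 0.03      ]
333.5 140 [0.39798454 0.27944598 0.03      ]
252.5 149 [0.40775626 0.19976995 0.038     ]
312 149 [0.4064478  0.25770784 0.038     ]
tcp proj [280.13032896 293.7174813 ]
```

View pics/w2c.png

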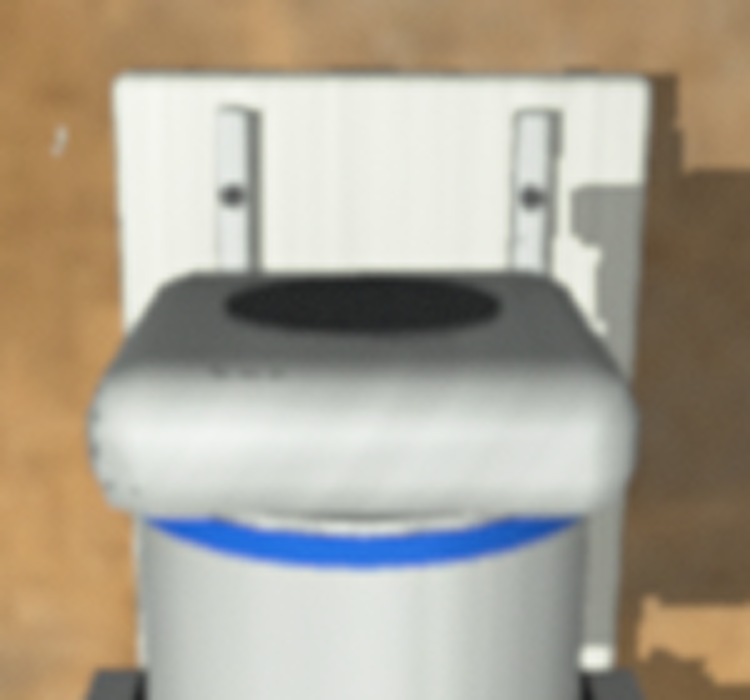

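carry_out --deltas "-0.001 0.0022 0.04 0 0 -0.2 0;-0.001 0.0022 0.085 0 0 -0.2 0;-0.001 0.0022 0.12 0 0 -0.2 0;-0.001 0.0022 0.132 0 0 -0.2 0;-0.001 0.0022 0.136 0 0 -0.2 0;-0.001 0.0022 0.139 0 0 -0.2 0;-0.001 0.0022 0.14 0 0 -0.2 0;-0.001 0.0022 0.14 0 0 -0.2 0"

```text
time_s: 10.3
position: [0.4625, 0.2291, 0.064]
tcp_rot: [-0.013, 1.0, 0.0, 0.001]
force: [0.1, -0.2, -6.2]
opening: 0.0428
```

```bash
python3 -c "
from h import *
st();snap('wrist','w3');snap('scene','s3')
delta([.462,.229,.063],1.4)
"
```

```text
t 10.3 pos [0.4625 0.2291 0.064 ] yaw -178.47 F [ 0.05 -0.25 -6.24] T [-0.02   0.001 -0.031] open 0.0428 q [-0.65  0.5   0.16  2.02 -0.13  0.63  1.19]
t 10.4 yaw now -178.47 -> -178.6 delta [ 0.0003 -0.0001  0.0008] [0.01 0.04 0.13] q [-0.65  0.5   0.16  2.02 -0.13  0.63  1.19] pos [0.4623 0.2291 0.0638]
```

View pics/w3.png

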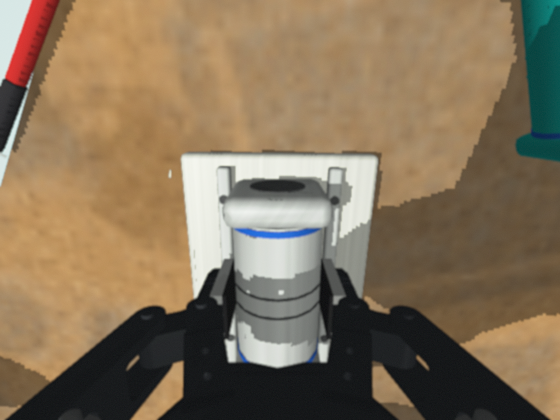

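View pics/s3.png

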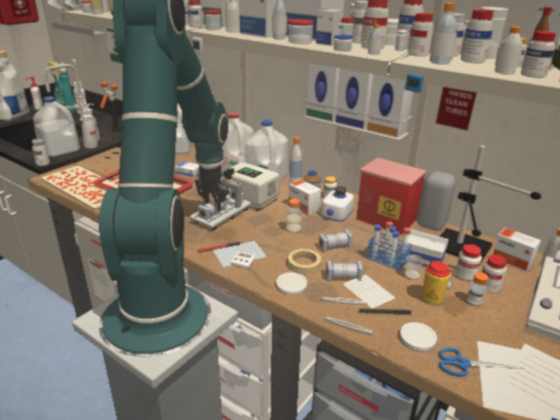

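```bash
python3 -c "
from h import *
c=C('w3')
b=c.im[:,:,::-1]
cv2.imwrite('pics/w3c.png',cv2.resize(b[140:260,170:390],None,fx=3.6,fy=3.6,interpolation=cv2.INTER_CUBIC))
for u,v,z in [(218,168,.038),(343,168,.038),(183,155,.03),(379,154,.03),(223,210,.06),(331,210,.06),(235,270,.054),(322,270,.054)]: print(u,v,c.onz(u,v,z))
"
```

```text
218 168 [0.40562254 0.19591744 0.038     ]
343 168 [0.40393224 0.26034766 0.038     ]
183 155 [0.40048633 0.1758534  0.03      ]
379 154 [0.39720306 0.28073343 0.03      ]
223 210 [0.42124213 0.20187001 0.06      ]
331 210 [0.41994271 0.25161262 0.06      ]
235 270 [0.45558689 0.20590753 0.054     ]
322 270 [0.45441916 0.25091829 0.054     ]
```

View pics/w3c.png

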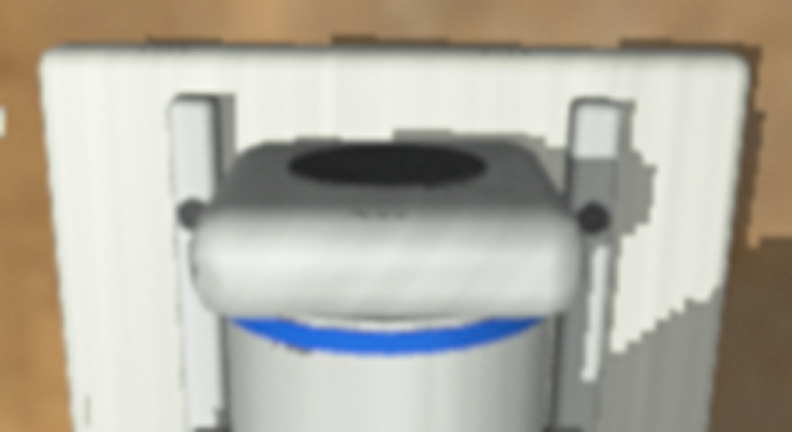

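carry_out --deltas "0 0.0013 0 0 0 0 0;0 0.0013 0.0012 0 0 0 0;0 0.0013 0.0015 0 0 0 0;0 0.0013 0.0015 0 0 0 0"

```text
time_s: 10.8
position: [0.4625, 0.2307, 0.0629]
tcp_rot: [-0.013, 1.0, 0.0, 0.001]
force: [-3.8, -1.4, 8.2]
opening: 0.0429
```

```bash
python3 -c "
from h import *
st()
"
```

```text
t 10.8 pos [0.4625 0.2307 0.0629] yaw -178.46 F [-3.79 -1.36  8.18] T [0.042 0.767 0.024] open 0.0429 q [-0.66  0.5   0.16  2.02 -0.13  0.63  1.19]
```

carry_out --deltas "0 0 0 0 0 0 70;0 0 0 0 0 0 70;0 0 0 0 0 0 70;0 0 -0.03 0 0 0 70;0 0 -0.07 0 0 0 70;0 0 -0.1 0 0 0 0;0.04 0 -0.1 0 0 0 0;0.08 0 -0.1 0 0 0 0;0.11 0 -0.1 0 0 0 0;0.11 0 -0.06 0 0 0 0;0.11 0 -0.05 0 0 0 0;0.11 0 -0.05 0 0 0 0"

```text
time_s: 12.0
position: [0.3522, 0.2272, 0.1119]
tcp_rot: [-0.013, 1.0, -0.001, -0.0]
force: [0.0, -0.2, -0.0]
opening: 0.0001
```

```bash
python3 -c "
from h import *
st();snap('wrist','w4');snap('scene','s4')
delta([.352,.2275,.055],1.5)
b=C('s4').im[:,:,::-1]
cv2.imwrite('pics/s4c.png',cv2.resize(b[150:250,170:300],None,fx=6,fy=6,interpolation=cv2.INTER_CUBIC))
"
```

```text
t 12.0 pos [0.3522 0.2272 0.1119] yaw -178.48 F [ 0.01 -0.19 -0.02] T [-0.004  0.002  0.052] open 0.0001 q [-0.79  0.27  0.16  2.22 -0.07  0.66  1.02]
t 12.1 yaw now -178.5 -> -178.5 delta [ 0.0012 -0.0002  0.0582] [ 0.02  0.07 -0.  ] q [-0.79  0.27  0.16  2.22 -0.07  0.66  1.02] pos [0.3532 0.2277 0.1132]
```

View pics/w4.png

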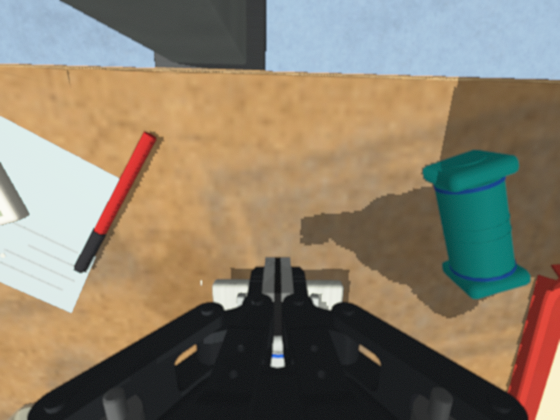

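View pics/s4c.png

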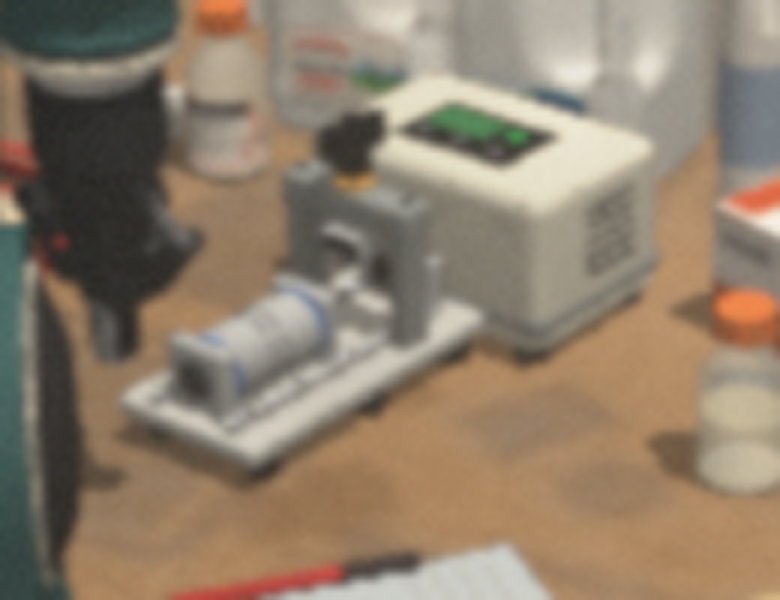

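carry_out --deltas "0 0.001 0.03 0 0 0 0;0 0.001 0.055 0 0 0 0;0 0.001 0.058 0 0 0 0;-0.02 0.001 0.058 0 0 0 0;-0.04 0.001 0.058 0 0 0 0;-0.05 0.001 0.058 0 0 0 0;-0.06 0.001 0.058 0 0 0 0;-0.07 0.001 0.058 0 0 0 0;-0.08 0.001 0.058 0 0 0 0;-0.09 0.001 0.058 0 0 0 0;-0.1 0.001 0.058 0 0 0 0;-0.108 0.001 0.058 0 0 0 0"

```text
time_s: 13.3
position: [0.4611, 0.2317, 0.0562]
tcp_rot: [-0.013, 1.0, 0.0, 0.0]
force: [-10.7, 0.3, 11.8]
opening: -0.0
```

```bash
python3 -c "
from h import *
st()
"
```

```text
t 13.3 pos [0.4611 0.2317 0.0562] yaw -178.5 F [-10.7   0.3  11.8] T [-0.097  2.007  0.012] open -0.0 q [-0.64  0.51  0.14  2.02 -0.12  0.62  1.18]
```

carry_out --deltas "-0.003 -0.001 -0.002 0 0 0 0;-0.006 -0.001 -0.002 0 0 0 0;-0.006 -0.001 -0.002 0 0 0 0"

```text
time_s: 13.6
position: [0.4674, 0.231, 0.0586]
tcp_rot: [-0.013, 1.0, 0.0, 0.0]
force: [-0.4, -0.1, -0.3]
opening: 0.0
```

```bash
python3 -c "
from h import *
st();snap('scene','s5');snap('top','t5');
b=C('s5').im[:,:,::-1]
cv2.imwrite('pics/s5c.png',cv2.resize(b[150:250,170:300],None,fx=6,fy=6,interpolation=cv2.INTER_CUBIC))
"
```

```text
t 13.6 pos [0.4674 0.231  0.0586] yaw -178.51 F [-0.35 -0.05 -0.28] T [0.037 0.169 0.007] open 0.0 q [-0.64  0.51  0.14  2.01 -0.12  0.63  1.19]
```

View pics/s5c.png

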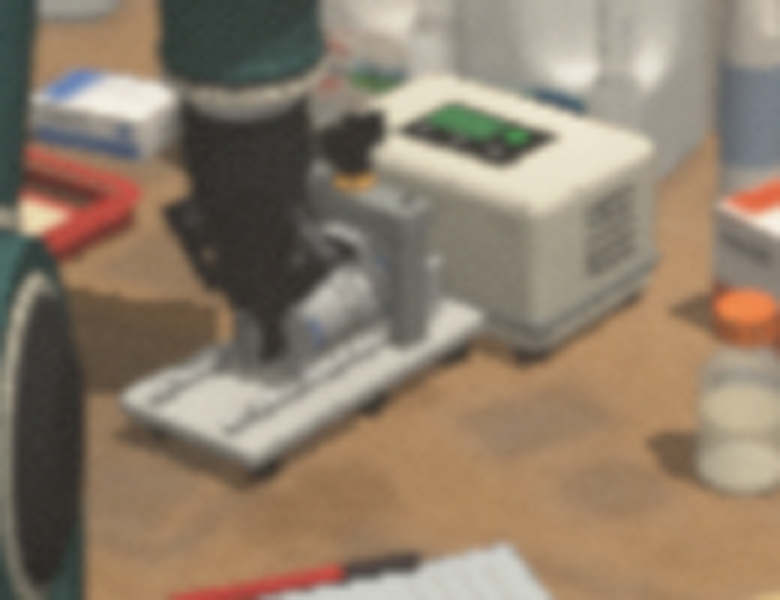

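carry_out --deltas "-0.002 0 0 0 0 0 0;-0.004 0 0 0 0 0 0;-0.006 0 0 0 0 0 0;-0.006 0 0 0 0 0 0"

```text
time_s: 14.1
position: [0.4734, 0.2312, 0.0584]
tcp_rot: [-0.013, 1.0, 0.0, 0.0]
force: [-2.8, 0.6, 0.9]
opening: -0.0002
```

```bash
python3 -c "
from h import *
st()"
```

```text
t 14.1 pos [0.4734 0.2312 0.0584] yaw -178.5 F [-2.78  0.56  0.89] T [0.087 0.503 0.032] open -0.0002 q [-0.63  0.52  0.14  2.   -0.12  0.63  1.19]
```

carry_out --deltas "-0.001 0 0 0 0 0 0;-0.002 0 0 0 0 0 0;-0.003 0 0 0 0 0 0;-0.003 0 0 0 0 0 0"

```text
time_s: 14.5
position: [0.4752, 0.2312, 0.0582]
tcp_rot: [-0.013, 1.0, 0.0, -0.001]
force: [-12.8, -0.5, 8.2]
opening: 0.0003
```

```bash
python3 -c "
from h import *
st()"
```

```text
t 14.5 pos [0.4752 0.2312 0.0582] yaw -178.48 F [-12.79  -0.53   8.24] T [-0.126  2.327 -0.01 ] open 0.0003 q [-0.63  0.52  0.14  1.99 -0.12  0.64  1.19]
```

carry_out --deltas "-0.002 0 0 0 0 0 0;-0.003 0 0 0 0 0 0;-0.003 0 0 0 0 0 0"

```text
time_s: 14.8
position: [0.4752, 0.2312, 0.0577]
tcp_rot: [-0.014, 1.0, -0.001, -0.004]
force: [-23.7, -0.8, 18.0]
opening: 0.0004
```

```bash
python3 -c "
from h import *
st()"
```

```text
t 14.8 pos [0.4752 0.2312 0.0577] yaw -178.41 F [-23.74  -0.78  17.97] T [-0.295  4.578 -0.045] open 0.0004 q [-0.63  0.53  0.14  1.99 -0.12  0.64  1.2 ]
```

carry_out --deltas "0.015 0 0 0 0 0 0;0.05 0 0 0 0 0 0;0.07 0 -0.03 0 0 0 0;0.07 0 -0.08 0 0 0 0;0.06 0 -0.13 0 0 0 30;0.03 0 -0.18 0 0 0 60;0 0 -0.21 0 0 0 80;0 0 -0.22 0 0 0 80;0 0 -0.22 0 0 0 80"

```text
time_s: 15.7
position: [0.4779, 0.2315, 0.279]
tcp_rot: [-0.013, 1.0, 0.0, -0.002]
force: [-0.4, 0.0, -1.0]
opening: 0.068
```

```bash
python3 -c "
from h import *
st();snap('wrist','w6');snap('scene','s6');snap('top','t6')
b=C('s6').im[:,:,::-1]
cv2.imwrite('pics/s6c.png',cv2.resize(b[150:250,170:300],None,fx=6,fy=6,interpolation=cv2.INTER_CUBIC))
"
```

```text
t 15.7 pos [0.4779 0.2315 0.279 ] yaw -178.47 F [-0.37  0.05 -0.99] T [-0.025  0.042 -0.04 ] open 0.068 q [-0.69  0.22  0.21  1.82 -0.06  1.11  1.14]
```

View pics/w6.png

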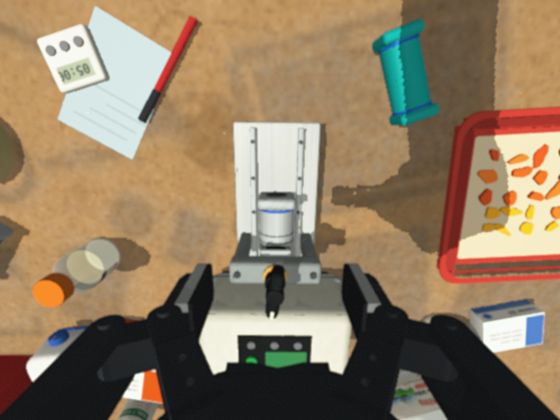

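View pics/s6c.png

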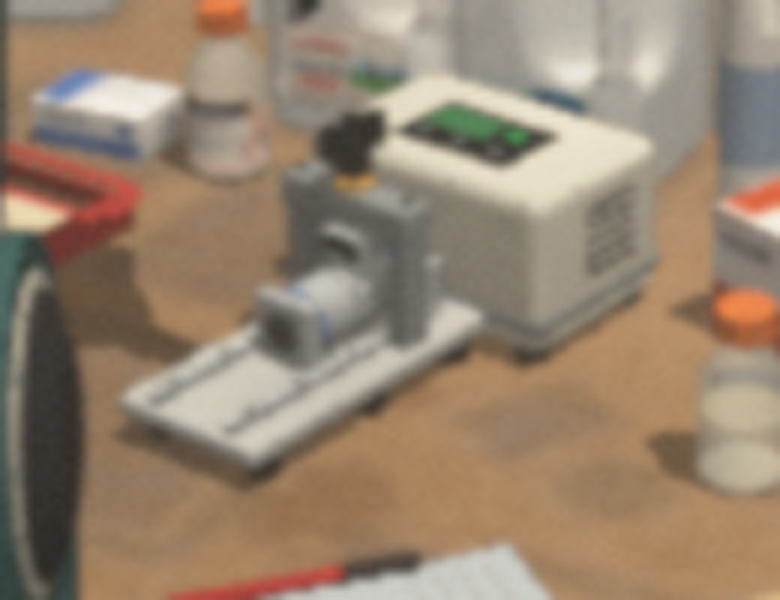

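```bash
python3 -c "
from h import *
for f,(a,b,c_,d) in dict(w6=(120,330,215,345),t6=(110,240,140,230)).items():
    im=C(f).im[:,:,::-1][a:b,c_:d]; cv2.imwrite('pics/'+f+'c.png',cv2.resize(im,None,fx=4.5 if f=='t6' else 2.85*1.0,fy=4.5 if f=='t6' else 2.85,interpolation=cv2.INTER_CUBIC))
im=C('w6').im[:,:,::-1][255:325,235:315]; cv2.imwrite('pics/w6w.png',cv2.resize(im,None,fx=8,fy=8,interpolation=cv2.INTER_CUBIC))
im=C('w6').im[:,:,::-1][115:255,225:330]; cv2.imwrite('pics/w6j.png',cv2.resize(im,None,fx=4.2,fy=4.2,interpolation=cv2.INTER_CUBIC))
"
```

```text
(no output)
```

View pics/w6w.png

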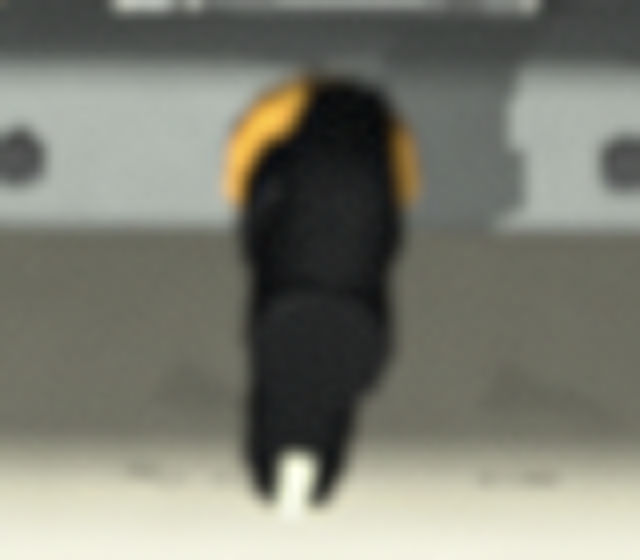

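View pics/w6j.png

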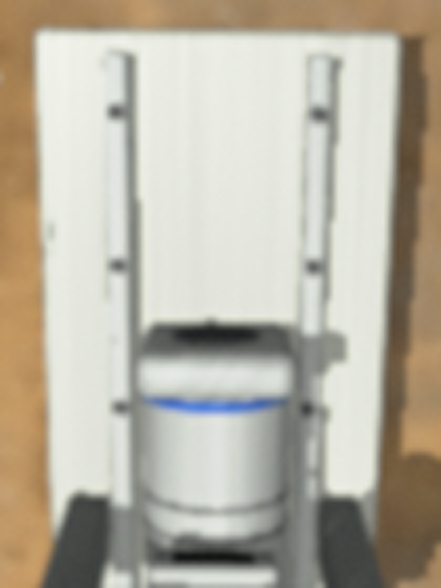

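View pics/t6c.png

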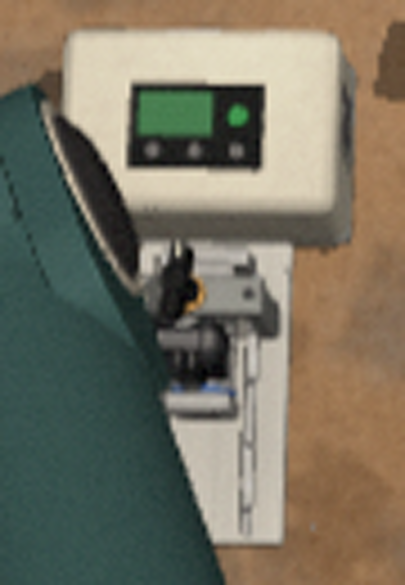

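```bash
python3 -c "
from h import *
c=C('w6')
def P(u,v,z):
    p=c.onz(235+u/8,255+v/8,z); return p[:2].round(4)
a=P(320,292,.169);b=P(293,500,.169);print('wing top',a,b,(a+b)/2,np.linalg.norm(a-b),np.degrees(np.arctan2(*(b-a)[::-1])))
print('corners', P(255,300,.169),P(388,295,.169),P(258,500,.169),P(330,500,.169))
print('orange', P(325,165,.13), P(325,165,.14))
print('bed front',c.onz(275,115+32/4.2,.03),'jar front',c.onz(225+215/4.2,115+345/4.2,.076),c.onz(225+215/4.2,115+355/4.2,.076), c.onz(225+215/4.2,115+330/4.2,.06))
for d in [(.0,0)]: print('pred front', c.pix([.537-.052,.230,.073]), c.pix([.537-.052,.230,.053]))
t=C('top0')
def Q(u,v,z): return t.onz(140+u/4.5,110+v/4.5,z)[:2].round(4)
print('top wing',Q(178,240,.169),Q(178,318,.169),Q(190,293,.13))
"
```

```text
wing top [0.5479 0.2302] [0.5766 0.2277] [0.56225 0.22895] 0.028808679247754432 -4.978355339308779
corners [0.5492 0.2227] [0.5481 0.2381] [0.5767 0.2235] [0.5765 0.2321]
orange [0.5537 0.2308] [0.5479 0.2307]
bed front [0.39972493 0.22569112 0.03      ] jar front [0.48186544 0.2293726  0.076     ] [0.48472592 0.22944531 0.076     ] [0.48156666 0.22931825 0.06      ]
pred front [276.66393557 199.09597013] [276.68603881 194.91735316]
top wing [0.5786 0.2277] [0.5277 0.2248] [0.5526 0.2261]
```

```bash
python3 -c "
from h import *
c=C('w6')
def P(u,v,z):
    p=c.onz(235+u/8,255+v/8,z); return p[:2].round(4)
for z in (.169,.157):
  a=P(347,85,z);b=P(295,500,z);print('wing top',a,b,(a+b)/2,np.linalg.norm(a-b),np.degrees(np.arctan2(*(b-a)[::-1])))
"
python3 - <<'E'
from h import *
b=C('s6').im[:,:,::-1]
cv2.imwrite('pics/s6w.png',cv2.resize(b[162:210,210:250],None,fx=14,fy=12,interpolation=cv2.INTER_CUBIC))
E
```

```text
wing top [0.5211 0.2326] [0.5766 0.2279] [0.54885 0.23025] 0.055698653484622045 -4.84052579779489
wing top [0.5274 0.2328] [0.5858 0.2279] [0.5566  0.23035] 0.05860520454703661 -4.796117685271831
```

View pics/s6w.png

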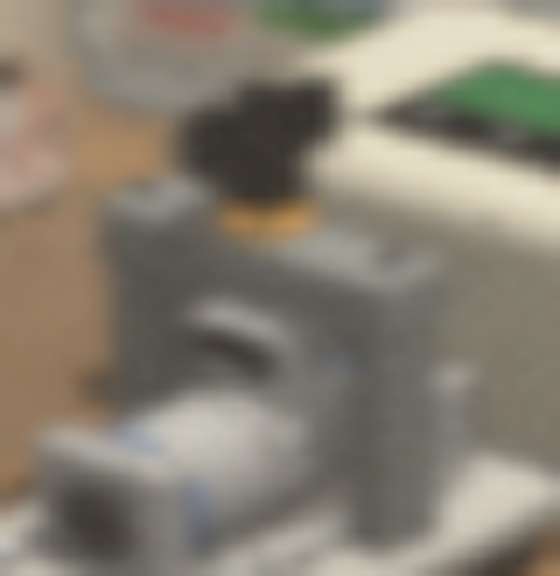

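```bash
python3 -c "
from h import *
delta([.5545,.2303,.159],-4.5)"
```

```text
t 15.85 yaw now -178.39 -> -184.5 delta [-0.0796 -0.0031  0.1167] [-0.13 -0.52  6.11] q [-0.69  0.23  0.21  1.82 -0.06  1.11  1.14] pos [0.4759 0.2314 0.2764]
```

carry_out --deltas "-0.03 -0.003 0.02 0 -0.5 6 60;-0.06 -0.003 0.03 0 -0.5 6 60;-0.08 -0.003 0.06 0 -0.5 6 60;-0.08 -0.003 0.09 0 -0.5 6 60;-0.08 -0.003 0.11 0 -0.5 6 60;-0.08 -0.003 0.116 0 -0.5 6 60;-0.08 -0.003 0.117 0 -0.5 6 60"

```text
time_s: 16.55
position: [0.554, 0.2303, 0.1577]
tcp_rot: [0.038, 0.999, -0.002, -0.001]
force: [0.6, -0.8, 1.1]
opening: 0.0513
```

```bash
python3 -c "
from h import *
st();snap('wrist','w7');snap('top','t7')
c=C('t7');print(c.pix([.5545,.2303,.169]))
cv2.imwrite('pics/t7c.png',cv2.resize(c.im[110:240,120:250,::-1],None,fx=4.5,fy=4.5,interpolation=cv2.INTER_CUBIC))
delta([.5545,.2303,.159],-4.5)"
```

```text
t 16.55 pos [0.554  0.2303 0.1577] yaw 175.63 F [ 0.57 -0.76  1.09] T [-0.046  0.02   0.01 ] open 0.0513 q [-0.62  0.48  0.22  1.76 -0.13  0.91  1.16]
[178.1727699  171.47506896]
t 16.65 yaw now 175.62 -> 175.5 delta [ 0.0004 -0.0003  0.0003] [-0.11  0.02  0.12] q [-0.62  0.48  0.22  1.76 -0.13  0.91  1.16] pos [0.5549 0.2306 0.1593]
```

View pics/w7.png

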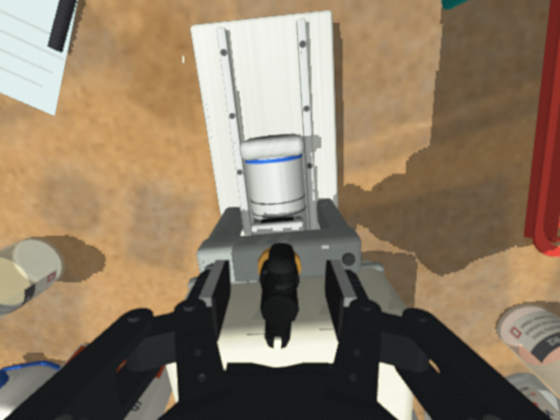

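carry_out --deltas "0 0 0 0 0 0 0;0 0 0 0 0 0 0;0 0 0 0 0 0 0;0 0 0 0 0 0 0;0 0 0 0 0 0 0"

```text
time_s: 17.15
position: [0.5553, 0.2311, 0.1605]
tcp_rot: [0.038, 0.999, -0.0, 0.001]
force: [-2.3, 0.1, 9.7]
opening: 0.0174
```

```bash
python3 -c "
from h import *
st()"
```

```text
t 17.15 pos [0.5553 0.2311 0.1605] yaw 175.64 F [-2.28  0.06  9.66] T [ 0.157  0.513 -0.004] open 0.0174 q [-0.62  0.48  0.22  1.76 -0.13  0.91  1.16]
```

carry_out --deltas "0 0 0 0 0 0 0;0 0 0 0 0 8 0;0 0 0 0 0 16 0;0 0 0 0 0 24 0;0 0 0 0 0 24 0"

```text
time_s: 17.65
position: [0.5553, 0.2315, 0.1607]
tcp_rot: [0.246, 0.969, -0.0, 0.001]
force: [0.9, 1.7, -1.4]
opening: 0.0177
```

```bash
python3 -c "
from h import *
st();snap('wrist','w8')"
```

```text
t 17.65 pos [0.5553 0.2315 0.1607] yaw 151.51 F [ 0.9   1.71 -1.4 ] T [ 0.336 -0.167 -0.094] open 0.0177 q [-0.69  0.49  0.32  1.76 -0.19  0.92  0.78]
```

View pics/w8.png

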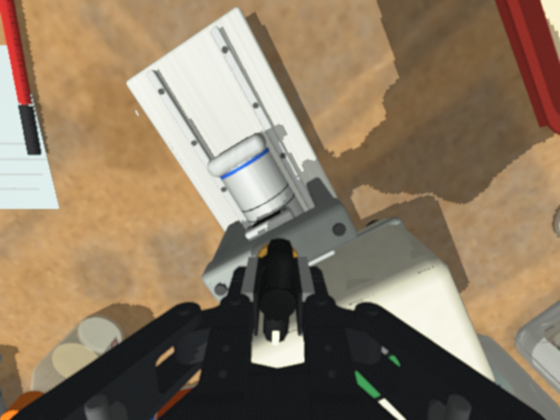

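carry_out --deltas "0 0 0 0 0 8 0;0 0 0 0 0 16 0;0 0 0 0 0 24 0;0 0 0 0 0 32 0;0 0 0 0 0 40 0;0 0 0 0 0 48 0;0 0 0 0 0 56 0;0 0 0 0 0 64 0;0 0 0 0 0 72 0;0 0 0 0 0 80 0;0 0 0 0 0 80 0"

```text
time_s: 18.8
position: [0.5563, 0.2319, 0.1608]
tcp_rot: [0.81, 0.586, 0.002, 0.002]
force: [10.3, 2.1, -7.9]
opening: 0.0176
```

```bash
python3 -c "
from h import *
st();snap('wrist','w9');snap('scene','s9');snap('top','t9')
c=C('s9');cv2.imwrite('pics/s9c.png',cv2.resize(c.im[160:230,190:280,::-1],None,fx=8,fy=8,interpolation=cv2.INTER_CUBIC))
c=C('t9');cv2.imwrite('pics/t9c.png',cv2.resize(c.im[110:240,120:250,::-1],None,fx=4.5,fy=4.5,interpolation=cv2.INTER_CUBIC))"
```

```text
t 18.8 pos [0.5563 0.2319 0.1608] yaw 71.81 F [10.25  2.14 -7.95] T [ 0.87  -2.256 -0.071] open 0.0176 q [-0.93  0.55  0.65  1.77 -0.4   0.95 -0.44]
```

View pics/w9.png

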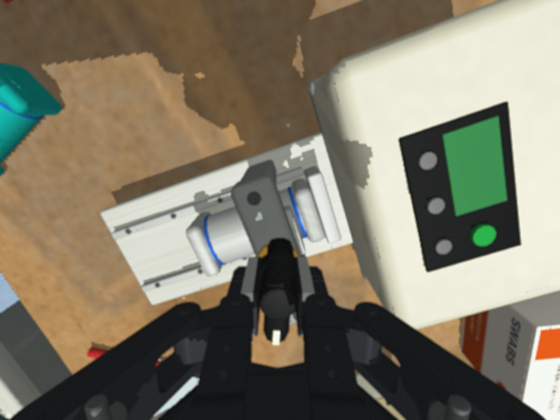

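View pics/s9c.png

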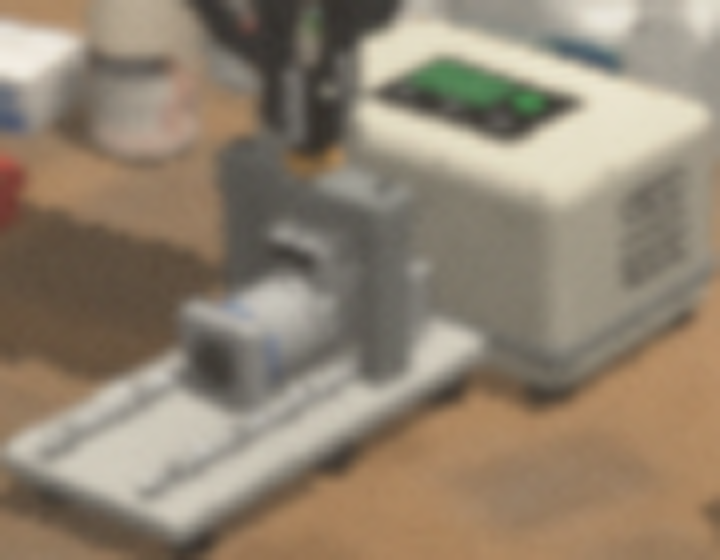

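View pics/t9c.png

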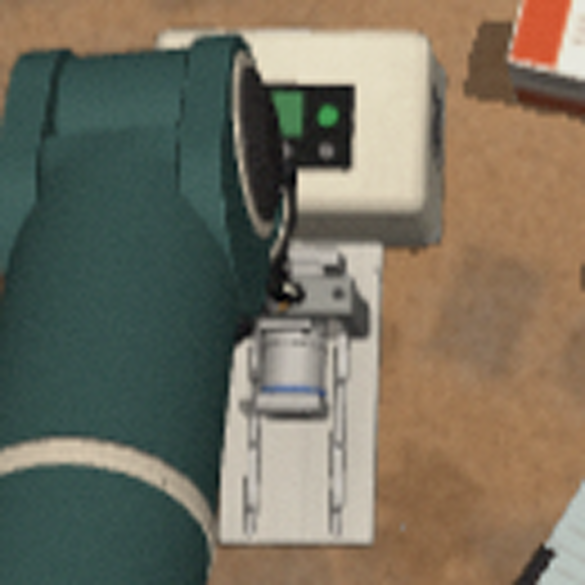

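carry_out --deltas "0 0 0 0 0 7 0;0 0 0 0 0 14 0;0 0 0 0 0 20 0;0 0 0 0 0 20 0"

```text
time_s: 19.35
position: [0.5568, 0.2319, 0.1608]
tcp_rot: [0.898, 0.44, 0.002, 0.001]
force: [4.9, 0.3, -4.7]
opening: 0.0176
```

```bash
cat > look.py <<'E'
import sys
from h import *
k=sys.argv[1]
st();snap('scene','s'+k);snap('top','t'+k)
c=C('s'+k);a=cv2.resize(c.im[160:230,190:260,::-1],None,fx=8,fy=8,interpolation=cv2.INTER_CUBIC)
for im,n in ((c.im[185:225,200:240],'s'),(C('t'+k).im[165:215,165:215],'t')):
    h=cv2.cvtColor(im,cv2.COLOR_RGB2HSV); m=(h[...,0]>40)&(h[...,0]<85)&(h[...,1]>90); print(n,'green px',m.sum(),np.argwhere(m).mean(0) if m.any() else '')
c=C('t'+k);b=cv2.resize(c.im[160:230,150:220,::-1],None,fx=8,fy=8,interpolation=cv2.INTER_CUBIC)
cv2.imwrite('pics/l%s.png'%k,cv2.resize(np.hstack([a,b]),(800,400)))
E
python3 look.py 10
```

```text
t 19.35 pos [0.5568 0.2319 0.1608] yaw 52.16 F [ 4.94  0.29 -4.65] T [ 0.143 -1.177 -0.088] open 0.0176 q [-0.98  0.58  0.73  1.77 -0.45  0.96 -0.73]
s green px 0 
t green px 41 [14.68292683  6.85365854]
```

View pics/l10.png

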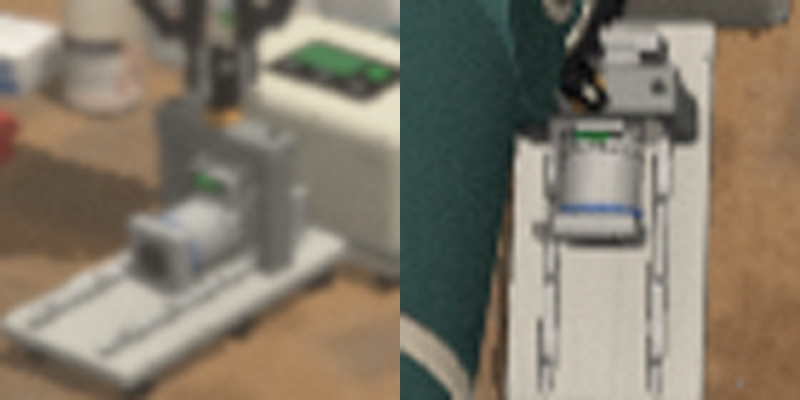

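carry_out --deltas "0 0 0 0 0 5 0;0 0 0 0 0 5 0;0 0 0 0 0 5 0"

```text
time_s: 19.75
position: [0.5569, 0.2318, 0.1608]
tcp_rot: [0.915, 0.404, 0.002, 0.001]
force: [4.2, 0.5, -4.5]
opening: 0.0175
```

```bash
python3 look.py 11
```

```text
t 19.75 pos [0.5569 0.2318 0.1608] yaw 47.63 F [ 4.22  0.52 -4.54] T [ 0.119 -0.694 -0.027] open 0.0175 q [-0.99  0.58  0.75  1.77 -0.47  0.97 -0.8 ]
s green px 1 [ 6. 25.]
t green px 33 [11.90909091 10.        ]
```

View pics/l11.png

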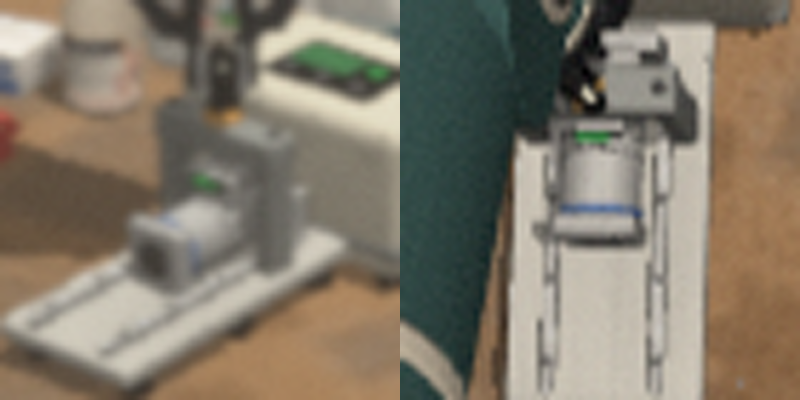

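carry_out --deltas "0 0 0 0 0 0 50;0 0 0 0 0 0 50;0 0 0 0 0 0 50;0 0 -0.03 0 0 0 50;0 0 -0.07 0 0 0 50;0 0 -0.11 0 0 0 50;0 0 -0.11 0 0 0 50"

```text
time_s: 20.55
position: [0.558, 0.232, 0.2758]
tcp_rot: [0.915, 0.403, 0.006, 0.001]
force: [-0.0, -0.4, -0.6]
opening: 0.0426
```

```bash
python3 look.py 12; python3 -c "
from h import *
delta([.40,.23,.25],91.5)"
```

```text
t 20.55 pos [0.558  0.232  0.2758] yaw 47.55 F [-0.01 -0.39 -0.63] T [ 0.014 -0.041  0.018] open 0.0426 q [-1.06  0.46  0.83  1.67 -0.36  1.17 -0.88]
s green px 0 
t green px 17 [11.52941176 11.70588235]
t 20.65 yaw now 47.58 -> 91.5 delta [-0.1071 -0.1141  0.0205] [  0.35  -0.19 -43.92] q [-1.06  0.46  0.83  1.67 -0.36  1.16 -0.88] pos [0.5563 0.2321 0.2715]
```

View pics/l12.png

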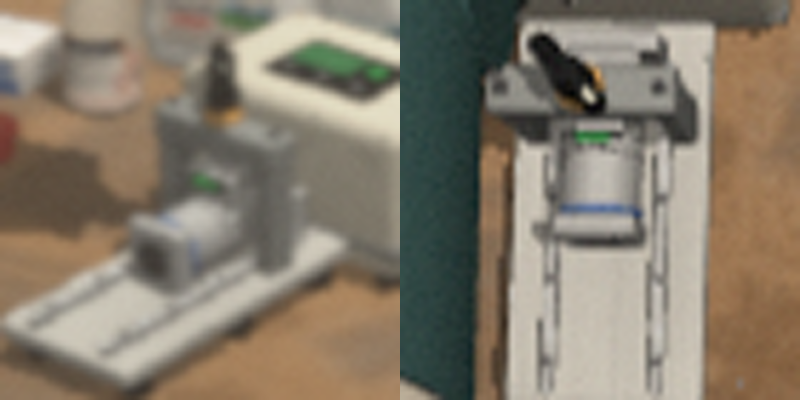

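carry_out --deltas "0 0 0 0 0 -8 50;0 0 0 0 0 -16 50;0 0 0 0 0 -24 50;0 0 0 0 0 -32 50;0 0 0 0 0 -40 50;0 0 0 0 0 -48 50;0 0 0 0 0 -56 50;0 0 0 0 0 -64 50;0 0 0 0 0 -72 50;0 0 0 0 0 -80 50;0 0 0 0 0 -88 50;0 0 0 0 0 -96 50"

```text
time_s: 21.85
position: [0.5558, 0.2319, 0.2702]
tcp_rot: [0.31, 0.951, 0.001, 0.002]
force: [-0.1, 0.6, 0.0]
opening: 0.0431
```

```bash
python3 -c "
from h import *
delta([.50,.23,.20],181.5)"
```

```text
t 21.85 yaw now 143.93 -> 181.5 delta [ 0.0442 -0.0346  0.0699] [  0.08   0.26 -37.57] q [-0.81  0.38  0.47  1.67 -0.19  1.13  0.65] pos [0.5558 0.2319 0.2702]
```

carry_out --deltas "0.02 -0.015 0.01 0 0 -8 50;0.04 -0.03 0.02 0 0 -16 50;0.044 -0.035 0.03 0 0 -24 50;0.044 -0.035 0.035 0 0 -32 50;0.044 -0.035 0.035 0 0 -37.5 50;0.044 -0.035 0.035 0 0 -37.5 50;0.044 -0.035 0.035 0 0 -37.5 50"

```text
time_s: 22.55
position: [0.4995, 0.2294, 0.2343]
tcp_rot: [-0.011, 1.0, -0.0, 0.002]
force: [0.4, 0.7, 0.6]
opening: 0.0425
```

```bash
python3 -c "
from h import *
st();snap('wrist','w13');snap('top','t13')
c=C('w13')
print([c.pix([.538,.23+d,.09]).round(1) for d in(-.009,.009)])
u,v=c.pix([.538,.23,.09]); u=int(u);v=int(v)
cv2.imwrite('pics/w13c.png',cv2.resize(c.im[max(0,v-50):v+50,max(0,u-60):u+60,::-1],None,fx=6,fy=6,interpolation=cv2.INTER_CUBIC)); print(u-60,v-50)"
```

```text
t 22.55 pos [0.4995 0.2294 0.2343] yaw -178.75 F [0.38 0.69 0.63] T [-0.024  0.011 -0.027] open 0.0425 q [-0.77  0.31  0.34  1.83 -0.12  1.02  1.21]
[array([269.3, 243.7]), array([287.2, 244.1])]
218 193
```

View pics/w13c.png

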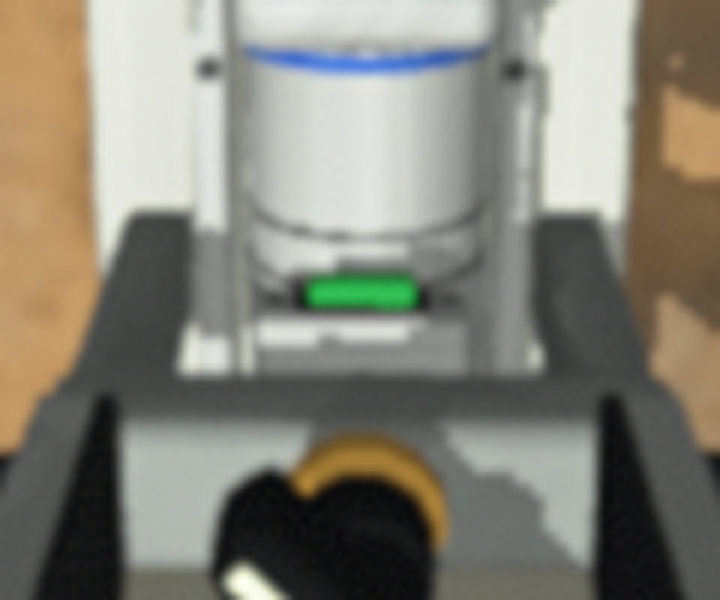

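View pics/t13.png

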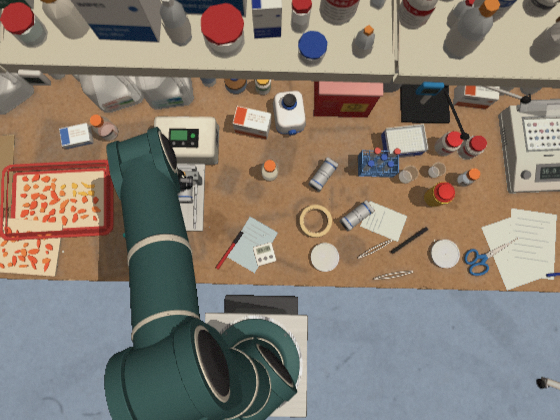

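carry_out --deltas "-0.04 0 0 0 0 0 50;-0.08 0 0 0 0 0 50;-0.1 0 0 0 0 0 50;-0.1 0 0 0 0 0 50;-0.1 0 0 0 0 0 50"

```text
time_s: 23.15
position: [0.5993, 0.2316, 0.2345]
tcp_rot: [-0.011, 1.0, -0.0, 0.002]
force: [-0.1, -0.5, -0.4]
opening: 0.0427
```

```bash
python3 -c "
from h import *
st();snap('wrist','w14')
c=C('w14'); print(c.o)
u,v=c.pix([.535,.23,.09]); print(u,v);u=int(u);v=int(v)
cv2.imwrite('pics/w14c.png',cv2.resize(c.im[v-30:v+30,u-40:u+40,::-1],None,fx=10,fy=10,interpolation=cv2.INTER_CUBIC)); print(u-40,v-30)"
```

```text
t 23.15 pos [0.5993 0.2316 0.2345] yaw -178.79 F [-0.15 -0.5  -0.4 ] T [ 0.008 -0.001  0.054] open 0.0427 q [-0.67  0.48  0.35  1.59 -0.17  1.1   1.31]
[0.5169496  0.22881704 0.35797087]
278.34451915574385 138.6025979146544
238 108
```

View pics/w14c.png

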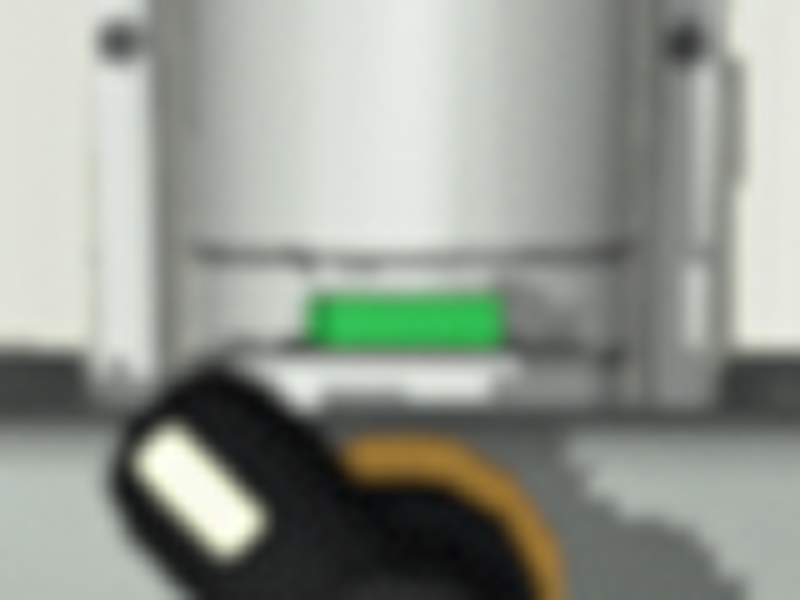

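```bash
python3 -c "
from h import *
for k in ['w14','w13']:
    c=C(k); im=cv2.resize(c.im,None,fx=4,fy=4,interpolation=cv2.INTER_CUBIC).astype(float)
    u0,v0=c.pix([.535,.23,.09])
    g=im[...,1]-(im[...,0]+im[...,2])/2
    a=g[int(v0*4)-60:int(v0*4)+60,int(u0*4)-70:int(u0*4)+70]
    m=(a>a.max()/2); ys,xs=np.where(m); print(k,'max',a.max(),'w',np.median(m.sum(1)[m.sum(1)>20])/4,'h',np.median(m.sum(0)[m.sum(0)>5])/4, 'rows',(ys.min()/4+int(v0*4)/4-15,ys.max()/4+int(v0*4)/4-15))
    r0=ys.min()/4+v0-15; r1=(ys.max()+1)/4+v0-15
    for z in (.085,.09,.095):
        w=np.median(m.sum(1)[m.sum(1)>20])/4
        print(z,'width',np.linalg.norm(c.onz(u0-w/2,r0,z)-c.onz(u0+w/2,r0,z)),'x',c.onz(u0,r0,z)[0],c.onz(u0,r1,z)[0])
"
```

```text
w14 max 126.5 w 18.75 h 4.75 rows (np.float64(137.75), np.float64(142.5))
0.085 width 0.01707673001172907 x 0.5346743189811318 0.5391107343621683
0.09 width 0.016763936014359174 x 0.5343496557584502 0.5387048094400819
0.095 width 0.016451142016989308 x 0.5340249925357684 0.5382988845179956
w13 max 127.5 w 17.75 h 4.75 rows (np.float64(239.25), np.float64(244.25))
0.085 width 0.01809493679587871 x 0.5352607055665862 0.5411061717475266
0.09 width 0.017763273481290153 x 0.5330951525583723 0.5388334767961959
0.095 width 0.017431610166701573 x 0.5309295995501584 0.5365607818448651
```

```bash
python3 -c "
from h import *
delta([.556,.2315,.16],227.6-180)
s=r.sense();R0=R.from_quat(s['tcp_rot'])
Rt=R.from_euler('z',227.6,degrees=True)*R.from_matrix(np.diag([1,-1,-1.]))
print((R0.inv()*Rt).as_rotvec(degrees=True))"
```

```text
t 23.2 yaw now -178.75 -> -132.4 delta [0.0432 0.0006 0.0746] [ -0.11   0.18 -46.35] q [-0.67  0.48  0.35  1.6  -0.17  1.1   1.31] pos [0.599  0.2318 0.2347]
[ -0.11138004   0.17669766 -46.34750642]
```

carry_out --deltas "0.02 0 0 0 0 -8 60;0.04 0 0 0 0 -16 60;0.043 0.0005 0 0 0 -24 60;0.043 0.0005 0 0 0 -32 60;0.043 0.0005 0.01 0 0 -40 60;0.043 0.0005 0.02 0 0 -46.3 60;0.043 0.0005 0.05 0 0 -46.3 60;0.043 0.0005 0.07 0 0 -46.3 60;0.043 0.0005 0.0745 0 0 -46.3 60;0.043 0.0005 0.0745 0 0 -46.3 60"

```text
time_s: 24.2
position: [0.5556, 0.2316, 0.1602]
tcp_rot: [-0.403, 0.915, -0.001, 0.001]
force: [-0.4, -0.7, 0.7]
opening: 0.0511
```

```bash
python3 -c "
from h import *
st();snap('wrist','w15')"
```

```text
t 24.2 pos [0.5556 0.2316 0.1602] yaw -132.43 F [-0.44 -0.67  0.72] T [-0.066 -0.03   0.045] open 0.0511 q [-0.58  0.48  0.17  1.76 -0.1   0.91  2.04]
```

View pics/w15.png

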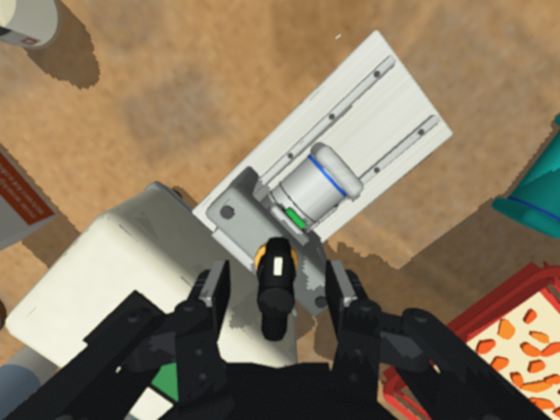

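carry_out --deltas "0 0 0 0 0 0 0;0 0 0 0 0 0 0;0 0 0 0 0 0 0;0 0 0 0 0 0 0;0 0 0 0 0 0 0;0 0 0 0 0 5 0;0 0 0 0 0 10 0;0 0 0 0 0 10 0;0 0 0 0 0 10 0"

```text
time_s: 25.15
position: [0.5569, 0.2316, 0.1624]
tcp_rot: [-0.322, 0.947, -0.001, 0.003]
force: [-0.3, -1.9, 10.8]
opening: 0.017
```

```bash
python3 -c "
from h import *
st();snap('wrist','w16')
for k in('w15','w16'):
    c=C(k);cv2.imwrite('pics/%sc.png'%k,cv2.resize(c.im[130:260,230:370,::-1],None,fx=4,fy=4,interpolation=cv2.INTER_CUBIC))
a=cv2.imread('pics/w15c.png');b=cv2.imread('pics/w16c.png');cv2.imwrite('pics/cmp.png',cv2.resize(np.hstack([a,b]),(800,371)))"
```

```text
t 25.15 pos [0.5569 0.2316 0.1624] yaw -142.47 F [-0.26 -1.88 10.81] T [-0.564  0.146 -0.069] open 0.017 q [-0.61  0.48  0.21  1.76 -0.12  0.91  1.88]
```

View pics/cmp.png

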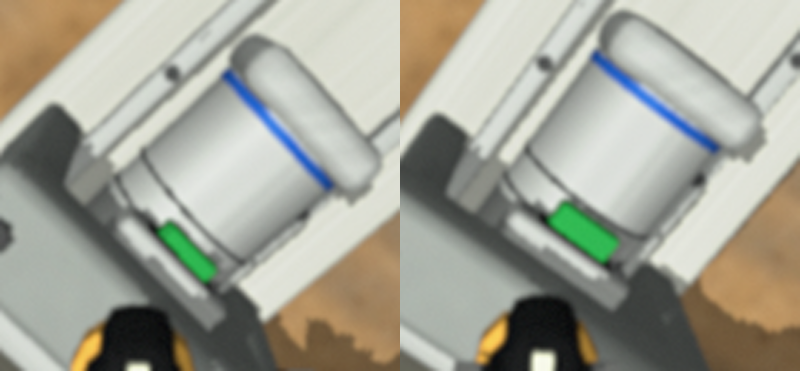

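The tab grew with the extra 10°, so it is clearly past the threshold and well short of solid. Releasing.

carry_out --deltas "0 0 0 0 0 0 60;0 0 0 0 0 0 60;0 0 0 0 0 0 60;0 0 -0.03 0 0 0 60;0 0 -0.07 0 0 0 60;0 0 -0.09 0 0 6 60;0 0 -0.09 0 0 14 60;0 0 -0.09 0 0 22 60;0.03 0 -0.09 0 0 30 60;0.03 0 -0.09 0 0 36 60;0.03 0 -0.09 0 0 36 60;0.03 0 -0.09 0 0 36 60"

```text
time_s: 26.4
position: [0.5327, 0.2137, 0.2523]
tcp_rot: [-0.015, 1.0, 0.0, 0.003]
force: [0.2, 0.2, -1.1]
opening: 0.0514
```

```bash
python3 -c "
from h import *
st();snap('wrist','w17');snap('top','t17');snap('scene','s17')
c=C('w17'); u,v=c.pix([.535,.23,.09]);u=int(u);v=int(v);print(u,v)
cv2.imwrite('pics/w17c.png',cv2.resize(c.im[max(0,v-70):v+40,max(0,u-60):u+60,::-1],None,fx=5,fy=5,interpolation=cv2.INTER_CUBIC))"
```

```text
t 26.4 pos [0.5327 0.2137 0.2523] yaw -178.24 F [ 0.18  0.15 -1.12] T [-0.01   0.017  0.043] open 0.0514 q [-0.72  0.33  0.35  1.76 -0.13  1.07  1.28]
294 204
```

View pics/w17c.png

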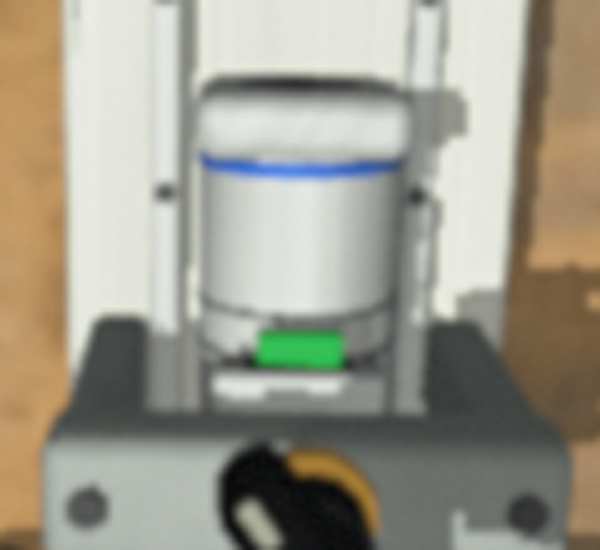

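View pics/s17.png

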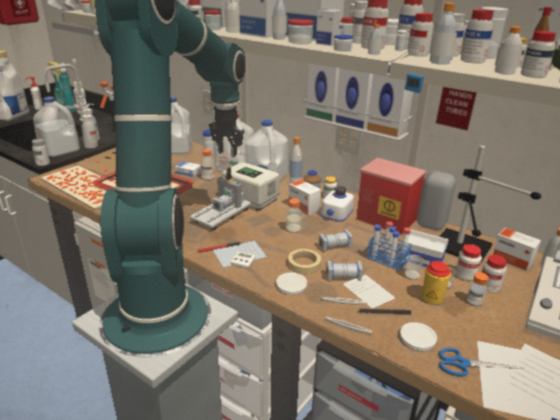

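```bash
python3 -c "
from h import *
print(r.job_done());st()"
```

```text
the job is handed in; nothing more can be done
None
the job is handed in; nothing more can be done
```

The jar at (271,206) in the first top view is clamped in the mill with the green tab out, and I handed the job in at about 26 s; no verdict was reported.

- **Finding the ball:** I lifted that jar and rocked it both ways. The wrist torque jumped by 0.088 N·m, then 0.067 N·m on a repeat near level, with the right sign, against 0.087 expected for the loose ball. The repeat came out a little low. I took this as conclusive and did not test the other two jars.
- **Seating:** I laid the jar between the rails and pushed it until it stalled at about 24 N. Its front end measured at x = 0.482–0.485 m, against 0.485 m expected when fully home.
- **Clamping:** I turned the screw about 128° clockwise and measured the tab only about 4.4–5.3 mm proud, too close to the 4.5 mm limit. I regripped and turned 10° more.

In the last pictures the tab is about 7.5 mm proud, and I estimate the pad is pushed in about 3.2 mm, under the 4.6 mm limit. The jar is straight between the rails and the gripper is clear of everything. The other two jars, the bottle and the tape were not touched. The beaker was not picked out separately, but the arm never worked near the beakers on the right of the bench.

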